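Unload the cup die and lock the stack

TASK

Lift all the pressed green cups out of the forming die and nest them upright, one inside the other and fully down, in the pale seat of the stacking carrier. Then push the bamboo locking bar, point first, through both eyelets from the side away from the stack until its red cross-piece is home against the plate and the point lies over the stack, and let go. Do not disturb the finished whisks.

Things in the scene. Friction and masses are not known exactly. Their poses are not given: they have to be found in the camera images.
- cup1: olive-green cup, open at the top, 66 mm tall, may be absent: tapered body (26 mm wide at the foot, 44 mm at 42 mm height), then a thick straight collar, 60 mm outside, 50 mm inside, from 42 to 66 mm. Origin: centre of the foot; z up its axis to the mouth. In a cavity or the seat it hangs by the collar's underside; in another cup its collar rests on that rim, 24 mm higher
- cup2: olive-green cup, open at the top, 66 mm tall, may be absent: tapered body (26 mm wide at the foot, 44 mm at 42 mm height), then a thick straight collar, 60 mm outside, 50 mm inside, from 42 to 66 mm. Origin: centre of the foot; z up its axis to the mouth. In a cavity or the seat it hangs by the collar's underside; in another cup its collar rests on that rim, 24 mm higher
- cup3: olive-green cup, open at the top, 66 mm tall, may be absent: tapered body (26 mm wide at the foot, 44 mm at 42 mm height), then a thick straight collar, 60 mm outside, 50 mm inside, from 42 to 66 mm. Origin: centre of the foot; z up its axis to the mouth. In a cavity or the seat it hangs by the collar's underside; in another cup its collar rests on that rim, 24 mm higher
- cup4: olive-green cup, open at the top, 66 mm tall, may be absent: tapered body (26 mm wide at the foot, 44 mm at 42 mm height), then a thick straight collar, 60 mm outside, 50 mm inside, from 42 to 66 mm. Origin: centre of the foot; z up its axis to the mouth. In a cavity or the seat it hangs by the collar's underside; in another cup its collar rests on that rim, 24 mm higher
- cup5: olive-green cup, open at the top, 66 mm tall, may be absent: tapered body (26 mm wide at the foot, 44 mm at 42 mm height), then a thick straight collar, 60 mm outside, 50 mm inside, from 42 to 66 mm. Origin: centre of the foot; z up its axis to the mouth. In a cavity or the seat it hangs by the collar's underside; in another cup its collar rests on that rim, 24 mm higher
- die: open aluminium forming die, fixed block 190 mm (x) by 230 mm (y), 56 mm high, with six round cavities 51 mm wide, 46 mm deep in its top: two in x (105 mm apart) by three in y (75 mm apart), centred. A cup in a cavity shows only its 24 mm collar above the top face. Origin: centre of the underside
- carrier: fixed stacking carrier: dark base board 10 mm thick, a pale seat block 84 mm square, and beside it at +y two upright blue plates (50 mm wide in x, 8 mm thick, tops 220 mm over the bench, outer faces at y = 87 and 137 mm), each pierced by a 22 mm square eyelet, in line along y. Origin: on the bench, under the seat's axis
- seat (a point): centre of the mouth of the round seat in the pale block (hole 51 mm wide, 46 mm deep), 56 mm over the bench; axes as the carrier. The first cup stands in it just as in the die
- eye (a point): middle point between the two eyelets, on their common centre line (along the carrier's y), 197 mm over the bench and 112 mm from the stack's axis; axes as the carrier. The eyelet plates' outer faces lie 25 mm either side of it
- bar: bamboo bar 220 mm long, 14 mm square, blunt point at +x, red cross-piece (44 mm wide in y, thick as the bar) from x = -37 to -25 mm, handle behind it (x = -37 to -110 mm). Origin: centre, on the axis (7 mm up when lying); x along the bar to the point. Home: cross-piece against the eyelet plate farther from the seat, point above the stack
- bar_tip (a point): pointed end of the bar, 110 mm from its origin along +x
- whisk1: finished bamboo tea whisk standing on its 28 mm wide handle, 117 mm tall, up to 52 mm wide at the top; a bystander. Origin: centre of the underside
- whisk2: finished bamboo tea whisk standing on its 28 mm wide handle, 117 mm tall, up to 52 mm wide at the top; a bystander. Origin: centre of the underside
- whisk3: finished bamboo tea whisk standing on its 28 mm wide handle, 117 mm tall, up to 52 mm wide at the top; a bystander. Origin: centre of the underside
- whisk4: finished bamboo tea whisk standing on its 28 mm wide handle, 117 mm tall, up to 52 mm wide at the top; a bystander. Origin: centre of the underside
Things that resemble listed ones, but are neither listed nor needed, are in the scene too. Leave any blue or pink look-alike of the cup1 alone.

How it is judged:
On the way, in this order (a step that is already met when the one before it is completed fails the run):
1. every cup is nested upright and fully down in the stack on the carrier's seat (horizontal distance between each of cup1, cup2, cup3, cup4, cup5 and seat below 0.012 m and angle between each of cup1, cup2, cup3, cup4, cup5's own z axis and vertical below 0.12 rad and (z of cup1 in the frame of seat between -0.047 and -0.037 m or z of cup1 in the frame of seat between -0.023 and -0.013 m or z of cup1 in the frame of seat between 0.001 and 0.011 m or z of cup1 in the frame of seat between 0.025 and 0.035 m or z of cup1 in the frame of seat between 0.049 and 0.059 m) and (z of cup2 in the frame of seat between -0.047 and -0.037 m or z of cup2 in the frame of seat between -0.023 and -0.013 m or z of cup2 in the frame of seat between 0.001 and 0.011 m or z of cup2 in the frame of seat between 0.025 and 0.035 m or z of cup2 in the frame of seat between 0.049 and 0.059 m) and (z of cup3 in the frame of seat between -0.047 and -0.037 m or z of cup3 in the frame of seat between -0.023 and -0.013 m or z of cup3 in the frame of seat between 0.001 and 0.011 m or z of cup3 in the frame of seat between 0.025 and 0.035 m or z of cup3 in the frame of seat between 0.049 and 0.059 m) and (z of cup4 in the frame of seat between -0.047 and -0.037 m or z of cup4 in the frame of seat between -0.023 and -0.013 m or z of cup4 in the frame of seat between 0.001 and 0.011 m or z of cup4 in the frame of seat between 0.025 and 0.035 m or z of cup4 in the frame of seat between 0.049 and 0.059 m) and (z of cup5 in the frame of seat between -0.047 and -0.037 m or z of cup5 in the frame of seat between -0.023 and -0.013 m or z of cup5 in the frame of seat between 0.001 and 0.011 m or z of cup5 in the frame of seat between 0.025 and 0.035 m or z of cup5 in the frame of seat between 0.049 and 0.059 m)), for 0.3 s.
2. the bar is through both eyelets, its cross-piece home, above the stack (y of bar_tip in the frame of eye between -0.12 and -0.102 m and y of bar in the frame of eye between -0.01 and 0.008 m and x of bar in the frame of eye between -0.009 and 0.009 m and z of bar in the frame of eye between -0.012 and 0.012 m and angle between the x axis of bar and the y axis of carrier, either way round below 0.15 rad), for 0.2 s.
At the end, for the whole second after the job is handed in: All cups in one stack on the seat: within 12 mm of its axis, tilt under 0.12 rad, each within 5 mm of its full nesting level (24 mm steps). Bar through both eyelets, point over the stack, within 8 mm of home, 9 mm sideways, 12 mm in height and 0.15 rad of their line. All at rest (all of step 1 and all of step 2 and linear speed of each of cup1, cup2, cup3, cup4, cup5, bar below 0.03 m/s); the robot touches nothing.
It fails at once if a finished whisk is knocked over or shifted by more than 30 mm (distance of any of whisk1, whisk2, whisk3, whisk4 from where it was at the start of the episode above 0.03 m or angle between any of whisk1, whisk2, whisk3, whisk4's own z axis and vertical above 0.4 rad).
Of cup1, cup2, cup3, cup4, cup5 only 3 to 5 are there at a start; the rules pass over those that are not, and their reading is None.
At some moment in a run one of bar may be knocked a few centimetres aside while the robot is not near it.
It also fails if it takes over 210 s, if anything falls off the work surface, if the arm or the gripper's body presses on something with over 40 N, if the wrist force passes 120 N, or if a joint passes its speed limit or range.

ROBOT

A 7-joint arm with a two-finger parallel gripper is mounted at the origin on the work surface. World frame = base frame: x ahead of the robot, y to its left, z up, the work surface at z = 0. Lengths are in m, angles in rad, forces in N, time in s.
With the tool pointing down it reaches from about 0.425 to 1.025 m from the base axis. Payload 9.4 kg.
Tool frame: the origin (TCP) lies between the finger pads; the fingertips stand 14 mm ahead of it and the grasp point (between the pads) lies 5 mm behind it; z points along the fingers, y is the line along which they close (so a half turn about z gives the same grasp; the last joint's range is limited). The gripper opens to 93 mm and grips with 3 to 60 N. Pads are 15 mm wide; open, the fingers measure 128 mm over their backs; the gripper's body (75 mm by 188 mm) begins 65 mm behind the grasp point.
Start: joints at [-1.256, 0.599, -0.003, 1.599, 0.002, 0.943, -0.08], TCP at [0.277, 0.67, 0.233] pointing down, gripper open.
Joint ranges: [-2.57, 2.57], [-0.35, 1.97], [-1.29, 1.29], [0.11, 2.56], [-1.05, 4.19], [0.11, 1.86], [-2.63, 2.63]. Speed limits (rad/s): [2.22, 2.22, 3.01, 3.01, 3.14, 3.14, 3.14].

INTERFACE

Orientations are given as a rotation vector (axis times angle).
In Python, from bench import state, capture, finish_job, outline_of gives the robot as it stands.
- The arm moves only by the tool play_rows, never from a script. Its argument "deltas" is a list of rows, each an object of numbers: "x", "y", "z": the shift along the tool's x, y, z scaled (see below); "turn": the turn about the tool's z scaled (see below). In form: [{"x": .., "y": .., "z": .., "turn": ..}, ...]. A call has 1 to 12 rows; each row shifts and turns the commanded pose from where the row before left it, along the tool's axes as they then stand; what a row does not reach is not made up. The controller multiplies each number of a shift by 2.5 cm and each number of a turn by pi rad. A row lasts 1/10 s, in which the tool goes at most 50 mm and 8.59 degrees, less where a joint would pass 70% of its speed; a pose out of reach is approached as far as the arm can. A call with a number of a shift or a turn outside -1 to 1 is refused whole. A call with a gripper value outside its range is refused whole. "claw" is the opening, from 0 (shut) to 1 (fully open), set as the call begins (left out, the last holds). The fingers move at their own pace and stop on an object; "squeeze" is the grip in N (left out, the last holds). Time passes only in rows, so rows that do not move let the fingers close. It gives the time, the measured TCP pose, the force, the opening and the grip force at its end, in the units of the state.
- state(): the state, without advancing time (a new reading comes with each control period).
- capture(name): name is "scene" or "top"; returns a dict with "color" (420x560x3 uint8, red, green, blue), "mtx" (3x3 intrinsics, pixels), "k1" (the pictures are not rectified: a ray, as slopes to the right and down, at radius r is drawn at 1 + k1 r^2 times it, then the intrinsics apply), "pose" (4x4, takes a point from camera to world coordinates). Camera axes: x right, y down, z forward; pixel columns grow to the right and rows downward; lengths in m; the calibration is good to about 2 mm. A picture is of the moment at which its call begins. There is no depth.
- finish_job(): hands the job in; it is judged then, once.
Trained networks look in the newest picture that a camera, given by its name, has taken for a name from the list of things; names that differ only in an ending like _2 or _b are one class to them, and where a whole thing is asked for, a point or a joint stands for the part that bears it (a point fixed in the world has none). Each returns a list of dicts, best first, with "p" (0 to 1); they miss things now and then, are a little off and sometimes report something else, mostly with a low value. They report only what shows in the picture. A call takes as long as a camera call. They do not tell look-alikes from the thing itself.
- outline_of(camera, target): "pixels" (420x560 bool, what is visible of it) and "rect" ([left, top, width, height] in pixels, round what is visible of it).
The state is a dict: "t": time; "joint_positions": joint angles; "dq": joint speeds; "effort": joint torques, N m; "ee_pos": TCP position; "orientation": TCP orientation; "force": force on the tool from outside, world axes, zero at the start; "moment": the same for the moment, N m; "finger_gap": finger opening in m; "grip_force": force on a finger pad.
Only numpy, scipy, OpenCV 4.12 (cv2) and the standard library are available. Lean on these libraries where they do the work, as an engineer would, in place of code of your own. Each camera call takes 0.05 s, during which the arm holds its last target. There are 200 camera calls.

## Working session

There is one attempt and no reset: what is moved stays moved. The work goes in short steps, Python scripts to look and compute and a tool call to move; the robot and the scene stay as the last step left them, time stands still between calls to the robot, and variables do not carry over. Pictures are saved under pics/ and viewed, at most 14 in all, crops included, and the job is handed in when it is done.

Besides the shell and the picture viewer there is one more tool, called after "Emit:" as a command line: name --argument value ..., lists and objects as JSON in quotes. play_rows: Moves the arm, as the interface text tells. Its arguments: {"type":"object","properties":{"deltas":{"type":"array"},"claw":{"type":"number"},"squeeze":{"type":"number"}},"required":["deltas"]}

```bash
mkdir -p pics; ls; python3 - <<'E'
from bench import state,capture
import cv2
s=state();print({k:s[k] for k in('t','ee_pos','orientation','finger_gap')})
for n in('scene','top'):
    c=capture(n);cv2.imwrite(f'pics/{n}0.png',c['color'][:,:,::-1]);print(n,c['mtx'],c['k1'],c['pose'])
E
```

```text
pics
{'t': 0.0, 'ee_pos': array([0.27668282, 0.66964883, 0.23176324]), 'orientation': array([-6.11388271e-01, -3.08139340e+00,  2.38519638e-03]), 'finger_gap': 0.09303018212640063}
scene [[404.0317634    0.         275.75317856]
 [  0.         404.0317634  205.10716386]
 [  0.           0.           1.        ]] 0.03466391579472746 [[ 0.46951265  0.70858716 -0.52674672  1.13178435]
 [ 0.8828448  -0.38484861  0.2692148  -0.29101743]
 [-0.01195559 -0.59143536 -0.80626378  1.04978338]
 [ 0.          0.          0.          1.        ]]
top [[462.91648887   0.         278.29793312]
 [  0.         462.91648887 205.27697228]
 [  0.           0.           1.        ]] -0.09816983649966814 [[-0.00845909 -0.99253016  0.12170588  0.41266152]
 [-0.99981205  0.01051817  0.01628603 -0.01485571]
 [-0.0174445  -0.12154524 -0.99243259  1.36994674]
 [ 0.          0.          0.          1.        ]]
```

View pics/scene0.png

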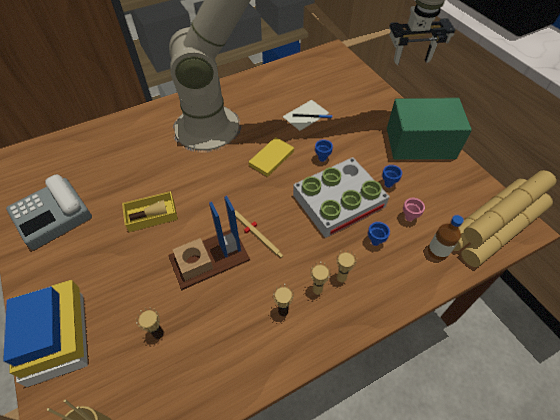

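View pics/top0.png

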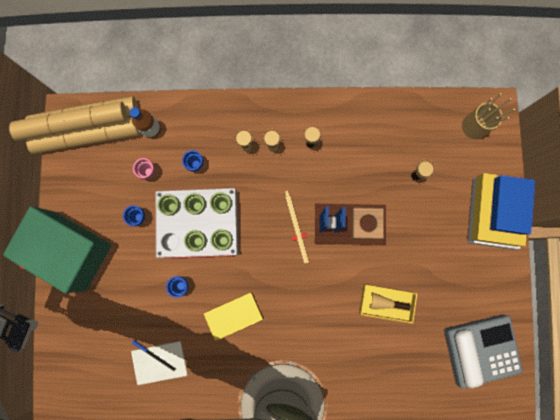

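The pictures show the die with five green cups (top view: cavities around (170–222, 204–240), with the one at (173,240) empty). The carrier is at (350,224) with its plates on the die side. The bar is at (297,228), with its cross-piece at (300,237) and its point at (287,192). Whisks are at (244,140), (272,139), (312,135) and (424,170).

```bash
cat > h.py <<'E'
import numpy as np,cv2
from bench import state,capture,outline_of,finish_job
def proj(c,P):
    P=np.atleast_2d(P);q=(P-c['pose'][:3,3])@c['pose'][:3,:3]
    s=q[:,:2]/q[:,2:];s=s*(1+c['k1']*(s**2).sum(1,keepdims=True))
    return s*[c['mtx'][0,0],c['mtx'][1,1]]+c['mtx'][:2,2]
def ray(c,uv,z):
    d=(np.atleast_2d(uv)-c['mtx'][:2,2])/[c['mtx'][0,0],c['mtx'][1,1]];s=d.copy()
    for _ in range(10): s=d/(1+c['k1']*(s**2).sum(1,keepdims=True))
    w=np.c_[s,np.ones(len(s))]@c['pose'][:3,:3].T;o=c['pose'][:3,3]
    return (o+w*((z-o[2])/w[:,2:]))[:,:2]
A=np.linspace(0,2*np.pi,60)
def cyl(x,y,r,zs): return np.vstack([np.c_[x+r*np.cos(A),y+r*np.sin(A),0*A+z] for z in zs])
def hullc(p):
    m=cv2.moments(cv2.convexHull(p.astype(np.float32)));return np.array([m['m10'],m['m01']])/m['m00']
def cen(m):
    y,x=np.nonzero(m);return np.array([x.mean(),y.mean()])
E
python3 - <<'E'
from h import *
from scipy.optimize import least_squares
C={n:capture(n) for n in('top','scene')}
for n,c in C.items():
    c['color'].tofile(f'{n}.raw')
    for t in('cup1','die','carrier','bar','whisk1'):
        for o in outline_of(n,t):
            if o['p']<.3: continue
            m=o['pixels'];u=cen(m);print(n,t,round(o['p'],2),o['rect'],u.round(1),c['color'][m].mean(0).round(),end=' ')
            if t=='cup1':
                f=least_squares(lambda q:hullc(proj(c,cyl(q[0],q[1],.03,(.056,.08))))-u,ray(c,u,.07)[0]);print(f.x.round(4))
            elif t=='bar': print(ray(c,u,.007).round(4))
            elif t=='whisk1': print(ray(c,u,.08).round(3))
            else: print()
# crops
for n,(x,y,w,h) in {'top':(270,170,130,110),'scene':(150,180,150,120)}.items():
    cv2.imwrite(f'pics/{n}_car.png',cv2.resize(C[n]['color'][y:y+h,x:x+w,::-1],None,fx=5,fy=5,interpolation=cv2.INTER_CUBIC))
E
```

```text
top cup1 0.96 [184.3, 232.0, 26.2, 21.6] [194.6 241. ] [122. 134.  86.] [0.4732 0.2437]
top cup1 0.89 [211.8, 190.3, 20.9, 21.2] [220.2 202.6] [121. 133.  83.] [0.5816 0.1716]
top cup1 0.84 [182.3, 192.9, 24.4, 21.5] [194.1 203.6] [116. 127.  79.] [0.5797 0.2464]
top cup1 0.84 [184.5, 148.0, 17.0, 23.2] [192.2 160.2] [ 43.  68. 130.] [0.7061 0.2542]
top cup1 0.8 [166.0, 276.2, 23.3, 20.7] [176.7 286. ] [ 45.  72. 135.] [0.3473 0.2934]
top cup1 0.72 [210.9, 227.1, 21.5, 24.5] [221.1 239.8] [126. 137.  88.] [0.4759 0.1683]
top cup1 0.72 [159.3, 190.7, 20.4, 23.3] [168.  204.9] [111. 122.  75.] [0.5768 0.3221]
top cup1 0.7 [132.3, 159.5, 21.2, 16.5] [144.2 168.1] [161.  93. 107.] [0.685  0.3947]
top cup1 0.67 [125.6, 203.9, 17.9, 21.3] [133.5 215.5] [ 43.  64. 118.] [0.5471 0.422 ]
top die 0.75 [152.9, 188.0, 87.5, 73.4] [195.6 225.6] [206. 199. 193.] 
top die 0.33 [160.1, 194.6, 19.7, 22.6] [168.1 204.6] [111. 123.  76.] 
top carrier 0.66 [312.6, 204.1, 72.8, 42.8] [349.6 224.2] [109.  80.  64.] 
top carrier 0.58 [159.9, 192.6, 17.2, 21.8] [167.9 204.7] [110. 122.  75.] 
top bar 0.8 [2
[... 1374 characters left out ...]
carrier 0.67 [301.6, 177.1, 19.9, 19.1] [310.9 186.8] [80. 91. 54.] 
scene carrier 0.53 [293.0, 157.2, 97.8, 81.0] [339.2 198.6] [133. 127. 120.] 
scene bar 0.67 [235.8, 210.7, 44.7, 43.4] [255.6 233.1] [153. 121.  76.] [[ 0.5148 -0.0465]]
scene whisk1 0.93 [333.8, 253.7, 23.6, 31.2] [344.4 265.4] [138. 118.  74.] [[0.762 0.1  ]]
scene whisk1 0.92 [310.6, 267.0, 18.5, 27.0] [318.6 278. ] [139. 119.  75.] [[0.761 0.02 ]]
scene whisk1 0.87 [139.5, 308.1, 26.8, 30.2] [150.8 323.7] [125. 106.  66.] [[ 0.67  -0.405]]
scene whisk1 0.61 [271.4, 288.5, 19.0, 28.3] [282.7 300.3] [132. 112.  73.] [[ 0.771 -0.092]]
scene whisk1 0.48 [167.3, 198.5, 80.2, 92.0] [209. 253.] [83. 64. 52.] [[ 0.555 -0.205]]
```

View pics/top_car.png

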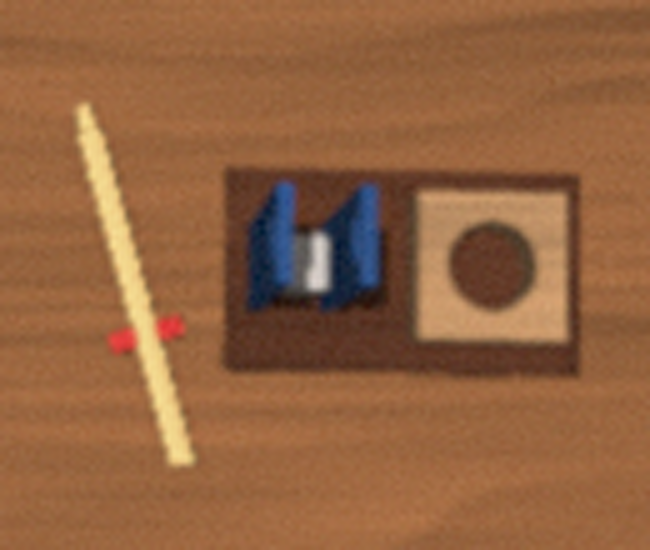

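View pics/scene_car.png

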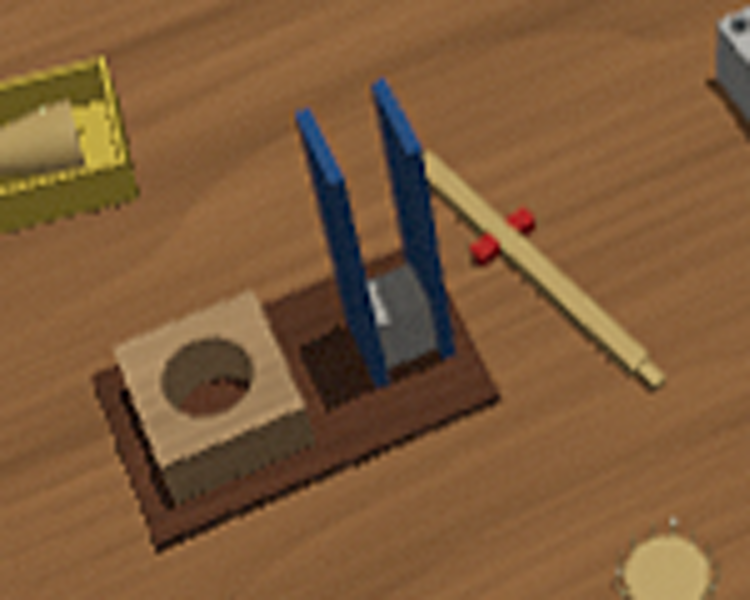

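```bash
cat > car.py <<'E'
from h import *
from scipy.optimize import least_squares
C={n:capture(n) for n in('top','scene')}
off={'top':(270,170),'scene':(150,180)}
b=.042
P=[(b,b,.056),(b,-b,.056),(-b,-b,.056),(-b,b,.056),(0,0,.056)]
T=lambda y0:[(.025,y0,.22),(.025,y0+.008,.22),(-.025,y0+.008,.22),(-.025,y0,.22)]
M={'top':([(417,192),(570,192),(569,343),(416,340),(492,265)],[(380,183),(360,183),(355,290),(378,290)],[(295,185),(275,185),(270,285),(292,285)]),
'scene':([(305,402),(165,463),(113,350),(252,290),(207,376)],[(330,186),(343,180),(308,110),(297,112)],[(410,157),(423,150),(384,80),(373,83)])}
W=np.array(P+T(.087)+T(.129))
def res(q,full=0):
    c,s=np.cos(q[2]),np.sin(q[2]);X=W.copy();X[:,0]=q[0]+c*W[:,0]-s*W[:,1];X[:,1]=q[1]+s*W[:,0]+c*W[:,1]
    r=[]
    for n in M:
        uv=(np.array(sum(M[n],[]))+.5)/5-.5+off[n];r.append(proj(C[n],X)-uv)
    return np.array(r) if full else np.ravel(r)
f=least_squares(res,[.5,-.25,0],loss='soft_l1');print('carrier',f.x.round(4));print(res(f.x,1).round(1).tolist())
# die from cup centres (mean of both cams)
D=np.array([[.4735,.243],[.5821,.1717],[.5797,.2453],[.4764,.168],[.5774,.3215]])
G=np.array([[-.0525,0],[.0525,-.075],[.0525,0],[-.0525,-.075],[.0525,.075]])
g=least_squares(lambda q:(np.c_[q[0]+np.cos(q[2])*G[:,0]-np.sin(q[2])*G[:,1],q[1]+np.sin(q[2])*G[:,0]+np.cos(q[2])*G[:,1]]-D).ravel(),[.53,.24,0])
print('die',g.x.round(4),g.fun.round(4));q=g.x
print((np.c_[q[0]+np.cos(q[2])*G[:,0]-np.sin(q[2])*G[:,1],q[1]+np.sin(q[2])*G[:,0]+np.cos(q[2])*G[:,1]]).round(4))
E
python3 car.py
```

```text
carrier [ 0.521  -0.2486 -0.0294]
[[[0.4, -0.2], [-0.9, 0.3], [-0.6, -0.5], [0.5, -0.4], [0.1, 0.1], [-0.8, 0.4], [0.0, 0.3], [0.9, -1.1], [-0.5, -1.1], [-0.6, -0.3], [0.3, -0.4], [1.1, -0.4], [-0.1, -0.4]], [[-0.1, 0.5], [-1.2, 0.7], [-0.2, -0.8], [0.1, -0.2], [0.0, -0.2], [0.0, -0.5], [0.4, -0.5], [0.3, -0.7], [-0.5, 0.0], [-0.4, -0.9], [-0.1, -0.6], [0.2, -0.6], [-0.4, -0.1]]]
die [0.5269 0.2446 0.0299] [ 0.0009  0.     -0.0005 -0.0005 -0.0003  0.0008  0.0002  0.     -0.0003
 -0.0004]
[[0.4744 0.243 ]
 [0.5816 0.1712]
 [0.5794 0.2461]
 [0.4766 0.168 ]
 [0.5771 0.3211]]
```

Emit:
play_rows --deltas '[{"turn": 0.0469},{"turn": 0.0469},{"turn": 0.0469},{"turn": 0.0469},{"turn": 0.0469},{"turn": 0.0469},{"turn": 0.0469},{"turn": 0.0469},{"x": -1,"y": 0.44},{"x": -1,"y": 0.44},{"x": -1,"y": 0.44},{"x": -1,"y": 0.44}]' --claw 1 --squeeze 30

```text
validation failed for argument at $.de...
```

Emit:
play_rows --deltas '[{"x": -1,"y": 0.44},{"x": -1,"y": 0.44},{"x": -1,"y": 0.44},{"x": -1,"y": 0.44},{"x": -1,"y": 0.44},{"x": -1,"y": 0.44},{"x": -1,"y": 0.44},{"x": -1,"y": 0.44},{"x": -1,"y": 0.44},{"x": -1,"y": 0.44},{"x": -1,"y": 0.44},{}]'

```text
validation failed for argument at $.de...
```

Emit:
play_rows --deltas '[{"x": 0,"y": 0,"z": 0,"turn": 0.0469},{"x": 0,"y": 0,"z": 0,"turn": 0.0469},{"x": 0,"y": 0,"z": 0,"turn": 0.0469},{"x": 0,"y": 0,"z": 0,"turn": 0.0469},{"x": 0,"y": 0,"z": 0,"turn": 0.0469},{"x": 0,"y": 0,"z": 0,"turn": 0.0469},{"x": 0,"y": 0,"z": 0,"turn": 0.0469},{"x": 0,"y": 0,"z": 0,"turn": 0.0469},{"x": -1,"y": 0.44,"z": 0,"turn": 0},{"x": -1,"y": 0.44,"z": 0,"turn": 0},{"x": -1,"y": 0.44,"z": 0,"turn": 0},{"x": 0,"y": 0,"z": 0,"turn": 0}]' --claw 1 --squeeze 30

```text
t: 2.0
ee_pos: [0.3125, 0.5915, 0.2332]
orientation: [2.225, 2.216, -0.0]
force: [0.5, -0.1, 0.5]
finger_gap: 0.0928
grip_force: 0.0
```

Emit:
play_rows --deltas '[{"x": -1,"y": 0.46,"z": 0,"turn": 0},{"x": -1,"y": 0.46,"z": 0,"turn": 0},{"x": -1,"y": 0.46,"z": 0,"turn": 0},{"x": -1,"y": 0.46,"z": 0,"turn": 0},{"x": -1,"y": 0.46,"z": 0,"turn": 0},{"x": -1,"y": 0.46,"z": 0,"turn": 0},{"x": -1,"y": 0.46,"z": 0,"turn": 0},{"x": -1,"y": 0.46,"z": 0,"turn": 0},{"x": -1,"y": 0.46,"z": 0,"turn": 0},{"x": -1,"y": 0.46,"z": 0,"turn": 0},{"x": -1,"y": 0.46,"z": 0,"turn": 0},{"x": -1,"y": 0.46,"z": 0,"turn": 0}]'

```text
t: 3.2
ee_pos: [0.4485, 0.295, 0.2329]
orientation: [-2.22, -2.222, -0.001]
force: [0.2, 0.0, 0.2]
finger_gap: 0.0931
grip_force: 0.0
```

Emit:
play_rows --deltas '[{"x": -1,"y": 0.46,"z": 0,"turn": 0},{"x": -0.9,"y": 0.46,"z": 0.2,"turn": 0},{"x": 0,"y": 0,"z": 0.8,"turn": 0},{"x": 0,"y": 0,"z": 0.8,"turn": 0},{"x": 0,"y": 0,"z": 0,"turn": 0},{"x": 0,"y": 0,"z": 0,"turn": 0}]'

```text
t: 3.8
ee_pos: [0.4711, 0.2481, 0.1878]
orientation: [-2.221, -2.222, 0.001]
force: [-0.5, -0.4, 0.3]
finger_gap: 0.0929
grip_force: 0.0
```

Emit:
play_rows --deltas '[{"x": -0.2,"y": 0.13,"z": 0.5,"turn": 0},{"x": 0,"y": 0,"z": 1,"turn": 0},{"x": 0,"y": 0,"z": 1,"turn": 0},{"x": 0,"y": 0,"z": 0.8,"turn": 0},{"x": 0,"y": 0,"z": 0.6,"turn": 0},{"x": 0,"y": 0,"z": 0.4,"turn": 0},{"x": 0,"y": 0,"z": 0.25,"turn": 0},{"x": 0,"y": 0,"z": 0,"turn": 0},{"x": 0,"y": 0,"z": 0,"turn": 0}]'

```text
t: 4.7
ee_pos: [0.4745, 0.2427, 0.0743]
orientation: [2.221, 2.222, 0.001]
force: [0.3, 0.0, -0.6]
finger_gap: 0.0933
grip_force: 0.0
```

Emit:
play_rows --deltas '[{"x": 0,"y": 0,"z": 0,"turn": 0},{"x": 0,"y": 0,"z": 0,"turn": 0},{"x": 0,"y": 0,"z": 0,"turn": 0},{"x": 0,"y": 0,"z": 0,"turn": 0},{"x": 0,"y": 0,"z": 0,"turn": 0}]' --claw 0.5

```text
t: 5.2
ee_pos: [0.4743, 0.2427, 0.074]
orientation: [2.221, 2.222, 0.0]
force: [-0.8, 0.7, 1.8]
finger_gap: 0.059
grip_force: 30.4
```

Emit:
play_rows --deltas '[{"x": 0,"y": 0,"z": -0.5,"turn": 0},{"x": 0,"y": 0,"z": -1,"turn": 0},{"x": 0,"y": 0,"z": -1,"turn": 0},{"x": -0.5,"y": 0,"z": -1,"turn": 0},{"x": -1,"y": 0,"z": -1,"turn": 0},{"x": -1,"y": 0,"z": -1,"turn": 0},{"x": -1,"y": 0,"z": -1,"turn": 0},{"x": -1,"y": 0,"z": -1,"turn": 0},{"x": -1,"y": 0,"z": -1,"turn": 0},{"x": -1,"y": 0,"z": -1,"turn": 0},{"x": -1,"y": 0.2,"z": -0.2,"turn": 0},{"x": -1,"y": 0.2,"z": 0,"turn": 0}]'

```text
t: 6.4
ee_pos: [0.4843, 0.0289, 0.3185]
orientation: [2.221, 2.221, 0.005]
force: [0.4, -0.2, -1.5]
finger_gap: 0.0589
grip_force: 30.4
```

Emit:
play_rows --deltas '[{"x": -1,"y": 0.2,"z": 0,"turn": 0},{"x": -1,"y": 0.2,"z": 0,"turn": 0},{"x": -1,"y": 0.2,"z": 0,"turn": 0},{"x": -1,"y": 0.2,"z": 0,"turn": 0},{"x": -1,"y": 0.2,"z": 0,"turn": 0},{"x": -1,"y": 0.2,"z": 0,"turn": 0},{"x": -1,"y": 0.2,"z": 0,"turn": 0},{"x": -1,"y": 0.07,"z": 0,"turn": 0},{"x": -1,"y": 0,"z": 0,"turn": 0},{"x": -1,"y": 0,"z": 0,"turn": 0},{"x": -1,"y": 0,"z": 0,"turn": 0},{"x": 0,"y": 0,"z": 0,"turn": 0}]'

```text
t: 7.6
ee_pos: [0.5199, -0.2484, 0.3173]
orientation: [2.225, 2.216, -0.001]
force: [0.4, 0.2, -0.6]
finger_gap: 0.0589
grip_force: 30.4
```

Emit:
play_rows --deltas '[{"x": -0.14,"y": 0,"z": 0.6,"turn": 0},{"x": 0,"y": 0,"z": 0.8,"turn": 0},{"x": 0,"y": 0,"z": 0.6,"turn": 0},{"x": 0,"y": 0,"z": 0,"turn": 0},{"x": 0,"y": 0,"z": 0,"turn": 0},{"x": 0,"y": 0,"z": 0,"turn": 0}]'

```text
t: 8.2
ee_pos: [0.5215, -0.2483, 0.2675]
orientation: [2.22, 2.221, 0.001]
force: [0.5, -0.2, -1.0]
finger_gap: 0.0592
grip_force: 30.4
```

```bash
python3 - <<'E'
from h import *
c=capture('scene');s=state();print(s['ee_pos'],s['orientation'])
cv2.imwrite('pics/s1.png',cv2.resize(c['color'][150:290,130:300,::-1],None,fx=4,fy=4,interpolation=cv2.INTER_CUBIC))
E
```

```text
[ 0.52148819 -0.24834644  0.26745899] [2.22000716e+00 2.22112799e+00 1.25045295e-03]
```

View pics/s1.png

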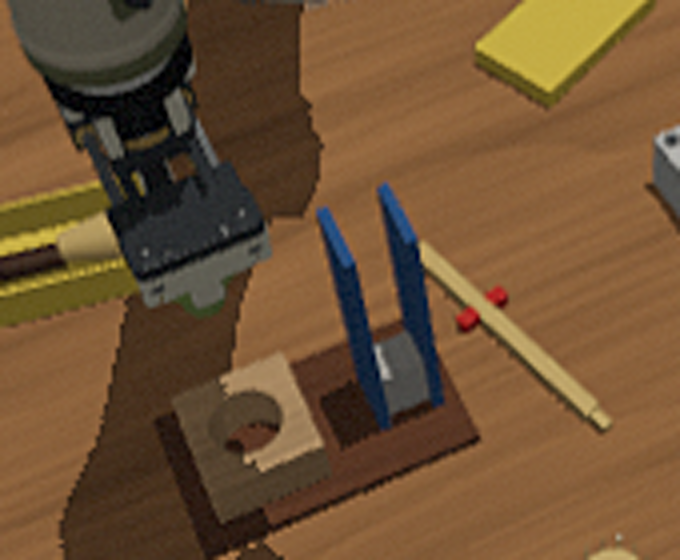

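The view shows the cup held over the seat, whose hole is near (245,425) in the crop. Descending.

Emit:
play_rows --deltas '[{"x": 0,"y": 0,"z": 0.5,"turn": 0},{"x": 0,"y": 0,"z": 1,"turn": 0},{"x": 0,"y": 0,"z": 1,"turn": 0},{"x": 0,"y": 0,"z": 1,"turn": 0},{"x": 0,"y": 0,"z": 1,"turn": 0},{"x": 0,"y": 0,"z": 1,"turn": 0},{"x": 0,"y": 0,"z": 0.8,"turn": 0},{"x": 0,"y": 0,"z": 0.6,"turn": 0},{"x": 0,"y": 0,"z": 0.4,"turn": 0},{"x": 0,"y": 0,"z": 0.3,"turn": 0},{"x": 0,"y": 0,"z": 0.1,"turn": 0},{"x": 0,"y": 0,"z": 0,"turn": 0}]'

```text
t: 9.45
ee_pos: [0.5212, -0.2485, 0.0743]
orientation: [2.221, 2.221, 0.001]
force: [0.2, -0.3, -0.3]
finger_gap: 0.0588
grip_force: 30.4
```

Emit:
play_rows --deltas '[{"x": 0,"y": 0,"z": 0,"turn": 0},{"x": 0,"y": 0,"z": 0,"turn": 0},{"x": 0,"y": 0,"z": 0,"turn": 0},{"x": 0,"y": 0,"z": -0.5,"turn": 0},{"x": 0,"y": 0,"z": -1,"turn": 0},{"x": 0,"y": 0,"z": -1,"turn": 0},{"x": 0,"y": 0,"z": -1,"turn": 0},{"x": 0,"y": 0,"z": -1,"turn": 0},{"x": 0,"y": 0,"z": -1,"turn": 0},{"x": 0,"y": 0,"z": -1,"turn": 0},{"x": 0,"y": 0,"z": -0.7,"turn": 0},{"x": 0.5,"y": 0.1,"z": 0,"turn": 0}]' --claw 0.88

```text
t: 10.65
ee_pos: [0.524, -0.2377, 0.2571]
orientation: [2.221, 2.215, 0.003]
force: [0.3, 0.7, -0.1]
finger_gap: 0.0815
grip_force: 0.0
```

Emit:
play_rows --deltas '[{"x": 1,"y": 0.19,"z": 0,"turn": 0},{"x": 1,"y": 0.19,"z": 0,"turn": 0},{"x": 1,"y": 0.19,"z": 0,"turn": 0},{"x": 1,"y": 0.19,"z": 0,"turn": 0},{"x": 1,"y": 0.19,"z": 0,"turn": 0},{"x": 1,"y": 0.19,"z": 0,"turn": 0},{"x": 1,"y": 0.19,"z": 0,"turn": 0},{"x": 1,"y": 0.19,"z": 0,"turn": 0},{"x": 1,"y": 0.19,"z": 0,"turn": 0},{"x": 1,"y": 0.19,"z": 0,"turn": 0},{"x": 1,"y": 0.19,"z": 0,"turn": 0},{"x": 1,"y": 0.19,"z": 0,"turn": 0}]' --claw 1

```text
t: 11.85
ee_pos: [0.5798, 0.0661, 0.2533]
orientation: [-2.22, -2.222, 0.001]
force: [-0.6, 0.1, -0.6]
finger_gap: 0.0929
grip_force: 0.0
```

Emit:
play_rows --deltas '[{"x": 1,"y": 0,"z": 0,"turn": 0},{"x": 1,"y": 0,"z": 0,"turn": 0},{"x": 1,"y": 0,"z": 0,"turn": 0},{"x": 0.9,"y": 0,"z": 0.5,"turn": 0},{"x": 0.39,"y": 0.04,"z": 1,"turn": 0},{"x": 0,"y": 0,"z": 1,"turn": 0},{"x": 0,"y": 0,"z": 1,"turn": 0},{"x": 0,"y": 0,"z": 1,"turn": 0},{"x": 0,"y": 0,"z": 1,"turn": 0},{"x": 0,"y": 0,"z": 0.8,"turn": 0},{"x": 0,"y": 0,"z": 0.5,"turn": 0},{"x": 0,"y": 0,"z": 0.4,"turn": 0}]'

```text
t: 13.05
ee_pos: [0.5808, 0.1716, 0.0724]
orientation: [-2.221, -2.222, 0.002]
force: [0.3, -0.4, 0.3]
finger_gap: 0.0929
grip_force: 0.0
```

Emit:
play_rows --deltas '[{"x": 0,"y": 0,"z": 0,"turn": 0},{"x": 0,"y": 0,"z": 0,"turn": 0},{"x": 0,"y": 0,"z": 0,"turn": 0},{"x": 0,"y": 0,"z": 0,"turn": 0},{"x": 0,"y": 0,"z": 0,"turn": 0}]' --claw 0.5

```text
t: 13.55
ee_pos: [0.5818, 0.1715, 0.0746]
orientation: [2.221, 2.221, 0.002]
force: [-0.9, 0.4, 4.0]
finger_gap: 0.0584
grip_force: 29.9
```

```bash
cat > stk.py <<'E'
import sys
from h import *
from scipy.optimize import least_squares
n=int(sys.argv[1]); z1=.056+.024*n   # stack top
for cam in('top','scene'):
    c=capture(cam)
    p=proj(c,cyl(.521,-.2486,.03,(.056,z1)));best=None
    for o in outline_of(cam,'cup1'):
        u=cen(o['pixels'])
        if np.hypot(*(u-p.mean(0)))<20: 
            print(cam,round(o['p'],2),o['rect'],'seen c',u.round(1),'exp one-hull rect',np.r_[p.min(0),np.ptp(p,axis=0)].round(1),'top-cup c',hullc(proj(c,cyl(.521,-.2486,.03,(z1-.024,z1)))).round(1))
    if len(sys.argv)>2:
        cv2.imwrite(f'pics/{sys.argv[2]}_{cam}.png',cv2.resize(c['color'][150:290,130:330,::-1] if cam=='scene' else c['color'][150:290,230:430,::-1],None,fx=3,fy=3,interpolation=cv2.INTER_CUBIC))
s=state();print(s['t'],s['ee_pos'].round(4),s['finger_gap'],s['grip_force'])
E
python3 stk.py 1 a
```

```text
top 0.86 [360.7, 212.1, 19.8, 24.5] seen c [368.4 222.6] exp one-hull rect [357.6 211.3  22.7  21.9] top-cup c [368.9 222.3]
scene 0.72 [178.7, 241.0, 25.7, 21.7] seen c [190.5 252.5] exp one-hull rect [178.4 240.9  23.4  23.2] top-cup c [190.2 252.5]
13.75 [0.5818 0.1716 0.0745] 0.05783287055353249 29.905292163603008
```

View pics/a_scene.png

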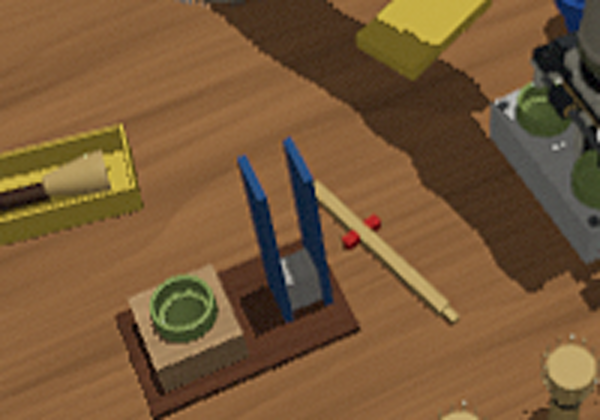

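Cup one is seated; the crop shows its rim at (183,308), centred in the pale block. The second cup is gripped.

Emit:
play_rows --deltas '[{"x": 0,"y": 0,"z": -0.5,"turn": 0},{"x": 0,"y": 0,"z": -1,"turn": 0},{"x": 0,"y": 0,"z": -1,"turn": 0},{"x": -0.5,"y": 0,"z": -1,"turn": 0},{"x": -1,"y": 0,"z": -1,"turn": 0},{"x": -1,"y": 0,"z": -1,"turn": 0},{"x": -1,"y": 0,"z": -1,"turn": 0},{"x": -1,"y": 0,"z": -1,"turn": 0},{"x": -1,"y": 0,"z": -1,"turn": 0},{"x": -1,"y": 0,"z": -1,"turn": 0},{"x": -1,"y": 0,"z": -0.2,"turn": 0},{"x": -1,"y": 0,"z": 0,"turn": 0}]'

```text
t: 14.95
ee_pos: [0.5816, -0.0424, 0.3186]
orientation: [2.22, 2.22, 0.003]
force: [-0.3, -1.2, -0.6]
finger_gap: 0.0583
grip_force: 29.9
```

Emit:
play_rows --deltas '[{"x": -1,"y": -0.3,"z": 0,"turn": 0},{"x": -1,"y": -0.3,"z": 0,"turn": 0},{"x": -1,"y": -0.3,"z": 0,"turn": 0},{"x": -1,"y": -0.3,"z": 0,"turn": 0},{"x": -1,"y": -0.3,"z": 0,"turn": 0},{"x": -1,"y": -0.3,"z": 0,"turn": 0},{"x": -1,"y": -0.3,"z": 0,"turn": 0},{"x": -1,"y": -0.3,"z": 0,"turn": 0},{"x": -0.29,"y": -0.02,"z": 0,"turn": 0},{"x": 0,"y": 0,"z": 0.5,"turn": 0},{"x": 0,"y": 0,"z": 1,"turn": 0},{"x": 0,"y": 0,"z": 1,"turn": 0}]'

```text
t: 16.15
ee_pos: [0.5217, -0.2465, 0.2527]
orientation: [-2.219, -2.224, -0.002]
force: [0.3, 0.5, -0.2]
finger_gap: 0.0588
grip_force: 29.9
```

Emit:
play_rows --deltas '[{"x": 0,"y": 0,"z": 1,"turn": 0},{"x": 0,"y": 0,"z": 1,"turn": 0},{"x": 0,"y": 0,"z": 1,"turn": 0},{"x": 0,"y": 0,"z": 1,"turn": 0},{"x": 0,"y": 0,"z": 0.8,"turn": 0},{"x": 0,"y": 0,"z": 0.6,"turn": 0},{"x": 0,"y": 0,"z": 0.4,"turn": 0},{"x": 0,"y": 0,"z": 0.3,"turn": 0},{"x": 0,"y": 0,"z": 0.13,"turn": 0},{"x": 0,"y": 0,"z": 0,"turn": 0},{"x": 0,"y": 0,"z": 0,"turn": 0},{"x": 0,"y": 0,"z": 0,"turn": 0}]'

```text
t: 17.35
ee_pos: [0.5215, -0.2483, 0.0985]
orientation: [2.22, 2.221, 0.001]
force: [-0.4, 0.9, 2.1]
finger_gap: 0.0583
grip_force: 29.9
```

Emit:
play_rows --deltas '[{"x": 0,"y": 0,"z": 0,"turn": 0},{"x": 0,"y": 0,"z": 0,"turn": 0},{"x": 0,"y": 0,"z": 0,"turn": 0},{"x": 0,"y": 0,"z": -0.5,"turn": 0},{"x": 0,"y": 0,"z": -1,"turn": 0},{"x": 0,"y": 0,"z": -1,"turn": 0},{"x": 0,"y": 0,"z": -1,"turn": 0},{"x": 0,"y": 0,"z": -1,"turn": 0},{"x": 0,"y": 0,"z": -1,"turn": 0},{"x": 0,"y": 0,"z": -0.7,"turn": 0},{"x": 0.5,"y": 0.1,"z": 0,"turn": 0},{"x": 1,"y": 0.1,"z": 0,"turn": 0}]' --claw 0.88

```text
t: 18.55
ee_pos: [0.526, -0.2115, 0.2538]
orientation: [2.223, 2.218, 0.001]
force: [0.0, 1.3, 0.3]
finger_gap: 0.0818
grip_force: 0.0
```

Emit:
play_rows --deltas '[{"x": 1,"y": 0.17,"z": 0,"turn": 0},{"x": 1,"y": 0.17,"z": 0,"turn": 0},{"x": 1,"y": 0.17,"z": 0,"turn": 0},{"x": 1,"y": 0.17,"z": 0,"turn": 0},{"x": 1,"y": 0.17,"z": 0,"turn": 0},{"x": 1,"y": 0.17,"z": 0,"turn": 0},{"x": 1,"y": 0.17,"z": 0,"turn": 0},{"x": 1,"y": 0.17,"z": 0,"turn": 0},{"x": 1,"y": 0.17,"z": 0,"turn": 0},{"x": 1,"y": 0.17,"z": 0,"turn": 0},{"x": 1,"y": 0.17,"z": 0,"turn": 0},{"x": 1,"y": 0.17,"z": 0,"turn": 0}]' --claw 1

```text
t: 19.75
ee_pos: [0.5763, 0.091, 0.2525]
orientation: [-2.22, -2.222, 0.001]
force: [0.0, 0.2, 0.3]
finger_gap: 0.093
grip_force: 0.0
```

Emit:
play_rows --deltas '[{"x": 1,"y": 0.08,"z": 0,"turn": 0},{"x": 1,"y": 0,"z": 0,"turn": 0},{"x": 1,"y": 0,"z": 0,"turn": 0},{"x": 1,"y": 0,"z": 0,"turn": 0},{"x": 1,"y": 0,"z": 0,"turn": 0},{"x": 0.9,"y": 0,"z": 0.5,"turn": 0},{"x": 0.38,"y": 0,"z": 1,"turn": 0},{"x": 0,"y": 0,"z": 1,"turn": 0},{"x": 0,"y": 0,"z": 1,"turn": 0},{"x": 0,"y": 0,"z": 1,"turn": 0},{"x": 0,"y": 0,"z": 1,"turn": 0},{"x": 0,"y": 0,"z": 0.7,"turn": 0}]'

```text
t: 20.95
ee_pos: [0.5774, 0.2463, 0.0952]
orientation: [-2.22, -2.221, 0.005]
force: [1.0, 0.3, 0.2]
finger_gap: 0.093
grip_force: 0.0
```

Emit:
play_rows --deltas '[{"x": 0,"y": 0,"z": 0.6,"turn": 0},{"x": 0,"y": 0,"z": 0.4,"turn": 0},{"x": 0,"y": 0,"z": 0,"turn": 0},{"x": 0,"y": 0,"z": 0,"turn": 0}]'

```text
t: 21.35
ee_pos: [0.5791, 0.2462, 0.0733]
orientation: [2.221, 2.221, 0.0]
force: [-0.7, 0.5, 1.5]
finger_gap: 0.0933
grip_force: 0.0
```

```bash
python3 stk.py 2 b
```

```text
scene 0.67 [174.8, 240.6, 25.9, 21.1] seen c [188.9 249. ] exp one-hull rect [176.6 236.4  25.2  27.8] top-cup c [188.6 248.1]
scene 0.42 [183.0, 251.2, 20.1, 13.3] seen c [193.9 259.7] exp one-hull rect [176.6 236.4  25.2  27.8] top-cup c [188.6 248.1]
21.55 [0.5793 0.2463 0.0739] 0.09282994897758033 0.0
```

Emit:
play_rows --deltas '[{"x": 0,"y": 0,"z": 0,"turn": 0},{"x": 0,"y": 0,"z": 0,"turn": 0},{"x": 0,"y": 0,"z": 0,"turn": 0},{"x": 0,"y": 0,"z": 0,"turn": 0},{"x": 0,"y": 0,"z": 0,"turn": 0}]' --claw 0.5

```text
t: 22.05
ee_pos: [0.579, 0.2461, 0.0731]
orientation: [2.221, 2.222, -0.0]
force: [-0.1, -0.9, 0.0]
finger_gap: 0.0585
grip_force: 29.9
```

Emit:
play_rows --deltas '[{"x": 0,"y": 0,"z": -0.5,"turn": 0},{"x": 0,"y": 0,"z": -1,"turn": 0},{"x": 0,"y": 0,"z": -1,"turn": 0},{"x": -0.5,"y": 0,"z": -1,"turn": 0},{"x": -1,"y": 0,"z": -1,"turn": 0},{"x": -1,"y": 0,"z": -1,"turn": 0},{"x": -1,"y": 0,"z": -1,"turn": 0},{"x": -1,"y": 0,"z": -1,"turn": 0},{"x": -1,"y": 0,"z": -1,"turn": 0},{"x": -1,"y": 0,"z": -1,"turn": 0},{"x": -1,"y": 0,"z": -0.2,"turn": 0},{"x": -1,"y": 0,"z": 0,"turn": 0}]'

```text
t: 23.25
ee_pos: [0.5792, 0.0323, 0.3179]
orientation: [2.221, 2.22, 0.004]
force: [0.1, -0.0, -1.7]
finger_gap: 0.0583
grip_force: 29.9
```

Emit:
play_rows --deltas '[{"x": -1,"y": -0.2,"z": 0,"turn": 0},{"x": -1,"y": -0.2,"z": 0,"turn": 0},{"x": -1,"y": -0.2,"z": 0,"turn": 0},{"x": -1,"y": -0.2,"z": 0,"turn": 0},{"x": -1,"y": -0.2,"z": 0,"turn": 0},{"x": -1,"y": -0.2,"z": 0,"turn": 0},{"x": -1,"y": -0.2,"z": 0,"turn": 0},{"x": -1,"y": -0.2,"z": 0,"turn": 0},{"x": -1,"y": -0.2,"z": 0,"turn": 0},{"x": -1,"y": -0.2,"z": 0,"turn": 0},{"x": -1,"y": -0.2,"z": 0,"turn": 0},{"x": -0.28,"y": -0.12,"z": 0,"turn": 0}]'

```text
t: 24.45
ee_pos: [0.5199, -0.2512, 0.3166]
orientation: [2.224, 2.217, -0.001]
force: [0.2, -0.7, -1.0]
finger_gap: 0.0586
grip_force: 29.9
```

Emit:
play_rows --deltas '[{"x": 0,"y": 0,"z": 0.5,"turn": 0},{"x": 0,"y": 0,"z": 1,"turn": 0},{"x": 0,"y": 0,"z": 1,"turn": 0},{"x": 0,"y": 0,"z": 1,"turn": 0},{"x": 0,"y": 0,"z": 1,"turn": 0},{"x": 0,"y": 0,"z": 1,"turn": 0},{"x": 0,"y": 0,"z": 0.9,"turn": 0},{"x": 0,"y": 0,"z": 0.6,"turn": 0},{"x": 0,"y": 0,"z": 0.4,"turn": 0},{"x": 0,"y": 0,"z": 0.25,"turn": 0},{"x": 0,"y": 0,"z": 0.1,"turn": 0},{"x": 0,"y": 0,"z": 0,"turn": 0}]'

```text
t: 25.65
ee_pos: [0.5213, -0.2482, 0.122]
orientation: [2.221, 2.222, 0.0]
force: [0.5, -0.4, -0.8]
finger_gap: 0.0585
grip_force: 29.9
```

Emit:
play_rows --deltas '[{"x": 0,"y": 0,"z": 0,"turn": 0},{"x": 0,"y": 0,"z": 0,"turn": 0},{"x": 0,"y": 0,"z": 0,"turn": 0},{"x": 0,"y": 0,"z": -0.5,"turn": 0},{"x": 0,"y": 0,"z": -1,"turn": 0},{"x": 0,"y": 0,"z": -1,"turn": 0},{"x": 0,"y": 0,"z": -1,"turn": 0},{"x": 0,"y": 0,"z": -1,"turn": 0},{"x": 0,"y": 0,"z": -0.8,"turn": 0},{"x": 0.5,"y": -0.1,"z": 0,"turn": 0},{"x": 1,"y": -0.1,"z": 0,"turn": 0},{"x": 1,"y": -0.1,"z": 0,"turn": 0}]' --claw 0.88

```text
t: 26.85
ee_pos: [0.5129, -0.1848, 0.2544]
orientation: [-2.222, -2.221, -0.0]
force: [1.0, 0.8, -1.6]
finger_gap: 0.0813
grip_force: 0.0
```

Emit:
play_rows --deltas '[{"x": 1,"y": -0.12,"z": 0,"turn": 0},{"x": 1,"y": -0.12,"z": 0,"turn": 0},{"x": 1,"y": -0.12,"z": 0,"turn": 0},{"x": 1,"y": -0.12,"z": 0,"turn": 0},{"x": 1,"y": -0.12,"z": 0,"turn": 0},{"x": 1,"y": -0.12,"z": 0,"turn": 0},{"x": 1,"y": -0.12,"z": 0,"turn": 0},{"x": 1,"y": -0.12,"z": 0,"turn": 0},{"x": 1,"y": -0.12,"z": 0,"turn": 0},{"x": 1,"y": -0.12,"z": 0,"turn": 0},{"x": 1,"y": -0.12,"z": 0,"turn": 0},{"x": 1,"y": -0.12,"z": 0,"turn": 0}]' --claw 1

```text
t: 28.05
ee_pos: [0.4764, 0.1155, 0.2542]
orientation: [-2.22, -2.222, 0.001]
force: [0.1, -0.5, -0.0]
finger_gap: 0.0927
grip_force: 0.0
```

Emit:
play_rows --deltas '[{"x": 1,"y": -0.05,"z": 0,"turn": 0},{"x": 0.9,"y": 0,"z": 0.5,"turn": 0},{"x": 0.26,"y": 0,"z": 1,"turn": 0},{"x": 0,"y": 0,"z": 1,"turn": 0},{"x": 0,"y": 0,"z": 1,"turn": 0},{"x": 0,"y": 0,"z": 1,"turn": 0},{"x": 0,"y": 0,"z": 1,"turn": 0},{"x": 0,"y": 0,"z": 0.9,"turn": 0},{"x": 0,"y": 0,"z": 0.5,"turn": 0},{"x": 0,"y": 0,"z": 0.3,"turn": 0},{"x": 0,"y": 0,"z": 0,"turn": 0},{"x": 0,"y": 0,"z": 0,"turn": 0}]'

```text
t: 29.25
ee_pos: [0.4764, 0.1681, 0.0748]
orientation: [2.221, 2.221, 0.001]
force: [0.6, -0.2, -0.1]
finger_gap: 0.0931
grip_force: 0.0
```

```bash
python3 stk.py 3 c
```

```text
top 0.94 [362.7, 210.0, 19.0, 21.8] seen c [371.7 221.2] exp one-hull rect [357.6 209.4  26.2  23.8] top-cup c [372.  220.8]
scene 0.64 [174.8, 232.8, 25.5, 21.9] seen c [186.7 243.9] exp one-hull rect [174.7 231.7  27.1  32.5] top-cup c [186.9 243.6]
29.45 [0.4766 0.1684 0.0751] 0.093047408069347 0.0
```

View pics/c_scene.png

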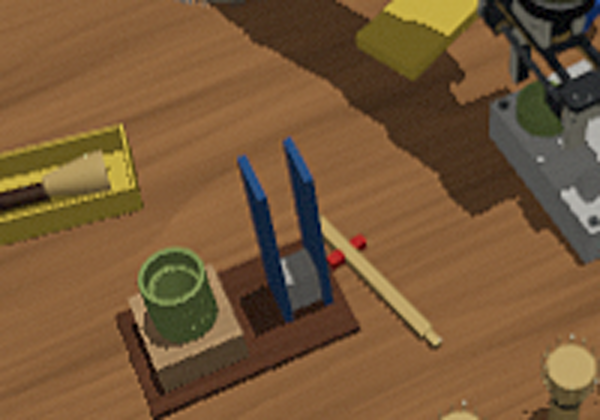

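Three cups are nested in the crop, top rim at (172,275). The bar has been knocked towards the carrier and I'll measure it again later.

Emit:
play_rows --deltas '[{"x": 0,"y": 0,"z": 0,"turn": 0},{"x": 0,"y": 0,"z": 0,"turn": 0},{"x": 0,"y": 0,"z": 0,"turn": 0},{"x": 0,"y": 0,"z": 0,"turn": 0},{"x": 0,"y": 0,"z": 0,"turn": 0}]' --claw 0.5

```text
t: 29.95
ee_pos: [0.4763, 0.1681, 0.0744]
orientation: [2.221, 2.222, 0.0]
force: [0.1, -0.6, 0.6]
finger_gap: 0.0583
grip_force: 30.1
```

Emit:
play_rows --deltas '[{"x": 0,"y": 0,"z": -0.5,"turn": 0},{"x": 0,"y": 0,"z": -1,"turn": 0},{"x": 0,"y": 0,"z": -1,"turn": 0},{"x": -0.5,"y": 0,"z": -1,"turn": 0},{"x": -1,"y": 0,"z": -1,"turn": 0},{"x": -1,"y": 0,"z": -1,"turn": 0},{"x": -1,"y": 0,"z": -1,"turn": 0},{"x": -1,"y": 0,"z": -1,"turn": 0},{"x": -1,"y": 0,"z": -1,"turn": 0},{"x": -1,"y": 0,"z": -1,"turn": 0},{"x": -1,"y": 0,"z": -0.2,"turn": 0},{"x": -1,"y": 0,"z": 0,"turn": 0}]'

```text
t: 31.15
ee_pos: [0.4765, -0.0454, 0.318]
orientation: [2.22, 2.221, 0.003]
force: [0.1, 0.7, -1.3]
finger_gap: 0.0583
grip_force: 30.0
```

Emit:
play_rows --deltas '[{"x": -1,"y": 0.2,"z": 0,"turn": 0},{"x": -1,"y": 0.2,"z": 0,"turn": 0},{"x": -1,"y": 0.2,"z": 0,"turn": 0},{"x": -1,"y": 0.2,"z": 0,"turn": 0},{"x": -1,"y": 0.2,"z": 0,"turn": 0},{"x": -1,"y": 0.2,"z": 0,"turn": 0},{"x": -1,"y": 0.2,"z": 0,"turn": 0},{"x": -1,"y": 0.2,"z": 0,"turn": 0},{"x": -0.17,"y": 0.19,"z": 0,"turn": 0},{"x": 0,"y": 0,"z": 0.5,"turn": 0},{"x": 0,"y": 0,"z": 1,"turn": 0},{"x": 0,"y": 0,"z": 1,"turn": 0}]'

```text
t: 32.35
ee_pos: [0.5209, -0.2468, 0.2529]
orientation: [-2.219, -2.223, -0.001]
force: [0.2, 0.4, -1.6]
finger_gap: 0.0584
grip_force: 30.0
```

Emit:
play_rows --deltas '[{"x": 0,"y": 0,"z": 1,"turn": 0},{"x": 0,"y": 0,"z": 1,"turn": 0},{"x": 0,"y": 0,"z": 0.9,"turn": 0},{"x": 0,"y": 0,"z": 0.6,"turn": 0},{"x": 0,"y": 0,"z": 0.4,"turn": 0},{"x": 0,"y": 0,"z": 0.25,"turn": 0},{"x": 0,"y": 0,"z": 0.15,"turn": 0},{"x": 0,"y": 0,"z": 0,"turn": 0},{"x": 0,"y": 0,"z": 0,"turn": 0}]'

```text
t: 33.25
ee_pos: [0.5214, -0.2487, 0.1473]
orientation: [2.221, 2.221, 0.001]
force: [-0.6, 0.6, -1.0]
finger_gap: 0.0581
grip_force: 30.0
```

Emit:
play_rows --deltas '[{"x": 0,"y": 0,"z": 0,"turn": 0},{"x": 0,"y": 0,"z": 0,"turn": 0},{"x": 0,"y": 0,"z": 0,"turn": 0},{"x": 0,"y": 0,"z": -0.5,"turn": 0},{"x": 0,"y": 0,"z": -1,"turn": 0},{"x": 0,"y": 0,"z": -1,"turn": 0},{"x": 0,"y": 0,"z": -1,"turn": 0},{"x": 0,"y": 0,"z": -0.8,"turn": 0},{"x": 0.5,"y": 0.1,"z": 0,"turn": 0},{"x": 1,"y": 0.1,"z": 0,"turn": 0},{"x": 1,"y": 0.1,"z": 0,"turn": 0},{"x": 1,"y": 0.1,"z": 0,"turn": 0}]' --claw 0.88

```text
t: 34.45
ee_pos: [0.5308, -0.1594, 0.2542]
orientation: [-2.221, -2.221, 0.0]
force: [0.4, 0.2, 0.4]
finger_gap: 0.0819
grip_force: 0.0
```

Emit:
play_rows --deltas '[{"x": 1,"y": 0.13,"z": 0,"turn": 0},{"x": 1,"y": 0.13,"z": 0,"turn": 0},{"x": 1,"y": 0.13,"z": 0,"turn": 0},{"x": 1,"y": 0.13,"z": 0,"turn": 0},{"x": 1,"y": 0.13,"z": 0,"turn": 0},{"x": 1,"y": 0.13,"z": 0,"turn": 0},{"x": 1,"y": 0.13,"z": 0,"turn": 0},{"x": 1,"y": 0.13,"z": 0,"turn": 0},{"x": 1,"y": 0.13,"z": 0,"turn": 0},{"x": 1,"y": 0.13,"z": 0,"turn": 0},{"x": 1,"y": 0.13,"z": 0,"turn": 0},{"x": 1,"y": 0.13,"z": 0,"turn": 0}]' --claw 1

```text
t: 35.65
ee_pos: [0.5694, 0.1406, 0.2541]
orientation: [-2.22, -2.222, 0.001]
force: [-1.3, 0.6, -0.4]
finger_gap: 0.0929
grip_force: 0.0
```

Emit:
play_rows --deltas '[{"x": 1,"y": 0.27,"z": 0,"turn": 0},{"x": 1,"y": 0,"z": 0,"turn": 0},{"x": 1,"y": 0,"z": 0,"turn": 0},{"x": 1,"y": 0,"z": 0,"turn": 0},{"x": 1,"y": 0,"z": 0,"turn": 0},{"x": 1,"y": 0,"z": 0,"turn": 0},{"x": 0.9,"y": 0,"z": 0.5,"turn": 0},{"x": 0.39,"y": 0,"z": 1,"turn": 0},{"x": 0,"y": 0,"z": 1,"turn": 0},{"x": 0,"y": 0,"z": 1,"turn": 0},{"x": 0,"y": 0,"z": 1,"turn": 0},{"x": 0,"y": 0,"z": 1,"turn": 0}]'

```text
t: 36.85
ee_pos: [0.5758, 0.3214, 0.1147]
orientation: [-2.221, -2.222, 0.002]
force: [0.6, -0.2, -0.3]
finger_gap: 0.0924
grip_force: 0.0
```

Emit:
play_rows --deltas '[{"x": 0,"y": 0,"z": 0.9,"turn": 0},{"x": 0,"y": 0,"z": 0.5,"turn": 0},{"x": 0,"y": 0,"z": 0.3,"turn": 0},{"x": 0,"y": 0,"z": 0,"turn": 0},{"x": 0,"y": 0,"z": 0,"turn": 0}]'

```text
t: 37.35
ee_pos: [0.5771, 0.3213, 0.075]
orientation: [2.221, 2.221, 0.001]
force: [-0.2, 0.1, -1.0]
finger_gap: 0.0932
grip_force: 0.0
```

```bash
python3 stk.py 4 d
```

```text
top 0.81 [359.8, 207.7, 26.8, 27.2] seen c [373.5 220.3] exp one-hull rect [357.6 208.4  28.1  24.9] top-cup c [373.7 220. ]
scene 0.97 [173.7, 227.4, 22.4, 25.3] seen c [185.4 239.4] exp one-hull rect [172.7 226.8  29.1  37.3] top-cup c [185.2 238.9]
scene 0.48 [179.8, 252.2, 22.9, 12.6] seen c [193.2 259.7] exp one-hull rect [172.7 226.8  29.1  37.3] top-cup c [185.2 238.9]
scene 0.39 [178.4, 246.3, 19.8, 8.5] seen c [189.1 251.6] exp one-hull rect [172.7 226.8  29.1  37.3] top-cup c [185.2 238.9]
37.55 [0.5771 0.3214 0.0753] 0.09287184643868786 0.0
```

Emit:
play_rows --deltas '[{"x": 0,"y": 0,"z": 0,"turn": 0},{"x": 0,"y": 0,"z": 0,"turn": 0},{"x": 0,"y": 0,"z": 0,"turn": 0},{"x": 0,"y": 0,"z": 0,"turn": 0},{"x": 0,"y": 0,"z": 0,"turn": 0}]' --claw 0.5

```text
t: 38.05
ee_pos: [0.5768, 0.3211, 0.0744]
orientation: [2.221, 2.222, 0.0]
force: [0.1, 0.4, 1.1]
finger_gap: 0.0591
grip_force: 30.0
```

Emit:
play_rows --deltas '[{"x": 0,"y": 0,"z": -0.5,"turn": 0},{"x": 0,"y": 0,"z": -1,"turn": 0},{"x": 0,"y": 0,"z": -1,"turn": 0},{"x": -0.5,"y": 0,"z": -1,"turn": 0},{"x": -1,"y": 0,"z": -1,"turn": 0},{"x": -1,"y": 0,"z": -1,"turn": 0},{"x": -1,"y": 0,"z": -1,"turn": 0},{"x": -1,"y": 0,"z": -1,"turn": 0},{"x": -1,"y": 0,"z": -1,"turn": 0},{"x": -1,"y": 0,"z": -1,"turn": 0},{"x": -1,"y": 0,"z": -0.2,"turn": 0},{"x": -1,"y": 0,"z": 0,"turn": 0}]'

```text
t: 39.25
ee_pos: [0.577, 0.1074, 0.3191]
orientation: [2.221, 2.221, 0.004]
force: [-0.1, 0.4, -1.2]
finger_gap: 0.0593
grip_force: 30.0
```

Emit:
play_rows --deltas '[{"x": -1,"y": -0.18,"z": 0,"turn": 0},{"x": -1,"y": -0.18,"z": 0,"turn": 0},{"x": -1,"y": -0.18,"z": 0,"turn": 0},{"x": -1,"y": -0.18,"z": 0,"turn": 0},{"x": -1,"y": -0.18,"z": 0,"turn": 0},{"x": -1,"y": -0.18,"z": 0,"turn": 0},{"x": -1,"y": -0.18,"z": 0,"turn": 0},{"x": -1,"y": -0.18,"z": 0,"turn": 0},{"x": -1,"y": -0.18,"z": 0,"turn": 0},{"x": -1,"y": -0.18,"z": 0,"turn": 0},{"x": -1,"y": -0.18,"z": 0,"turn": 0},{"x": -1,"y": -0.18,"z": 0,"turn": 0}]'

```text
t: 40.45
ee_pos: [0.5221, -0.1925, 0.3176]
orientation: [2.222, 2.221, 0.001]
force: [0.0, -0.7, -1.2]
finger_gap: 0.0592
grip_force: 30.0
```

Emit:
play_rows --deltas '[{"x": -1,"y": -0.07,"z": 0,"turn": 0},{"x": -1,"y": 0,"z": 0,"turn": 0},{"x": -0.3,"y": 0,"z": 0,"turn": 0},{"x": 0,"y": 0,"z": 0.5,"turn": 0},{"x": 0,"y": 0,"z": 1,"turn": 0},{"x": 0,"y": 0,"z": 1,"turn": 0},{"x": 0,"y": 0,"z": 1,"turn": 0},{"x": 0,"y": 0,"z": 0.9,"turn": 0},{"x": 0,"y": 0,"z": 0.6,"turn": 0},{"x": 0,"y": 0,"z": 0.4,"turn": 0},{"x": 0,"y": 0,"z": 0.3,"turn": 0},{"x": 0,"y": 0,"z": 0.15,"turn": 0}]'

```text
t: 41.65
ee_pos: [0.5212, -0.2482, 0.1701]
orientation: [-2.22, -2.222, 0.0]
force: [-2.5, 2.8, 22.1]
finger_gap: 0.0596
grip_force: 30.0
```

Emit:
play_rows --deltas '[{"x": 0,"y": 0,"z": 0,"turn": 0},{"x": 0,"y": 0,"z": 0,"turn": 0},{"x": 0,"y": 0,"z": 0,"turn": 0}]'

```text
t: 41.95
ee_pos: [0.5213, -0.2489, 0.171]
orientation: [2.22, 2.221, 0.001]
force: [1.0, 0.1, -0.3]
finger_gap: 0.0591
grip_force: 30.0
```

Emit:
play_rows --deltas '[{"x": 0,"y": 0,"z": 0,"turn": 0},{"x": 0,"y": 0,"z": 0,"turn": 0},{"x": 0,"y": 0,"z": 0,"turn": 0},{"x": 0,"y": 0,"z": -0.5,"turn": 0},{"x": 0,"y": 0,"z": -1,"turn": 0},{"x": 0,"y": 0,"z": -1,"turn": 0},{"x": 0,"y": 0,"z": -1,"turn": 0},{"x": 0,"y": 0,"z": -1,"turn": 0},{"x": 0,"y": 0,"z": -0.5,"turn": 0},{"x": 1,"y": -0.2,"z": 0,"turn": 0},{"x": 1,"y": -0.2,"z": 0,"turn": 0},{"x": 1,"y": -0.2,"z": 0,"turn": 0}]' --claw 0.88

```text
t: 43.15
ee_pos: [0.5056, -0.1731, 0.2958]
orientation: [-2.222, -2.221, -0.0]
force: [-0.1, 1.1, 0.2]
finger_gap: 0.0822
grip_force: 0.0
```

Emit:
play_rows --deltas '[{"x": 1,"y": -0.2,"z": 0,"turn": 0},{"x": 1,"y": -0.2,"z": 0,"turn": 0},{"x": 1,"y": -0.2,"z": 0,"turn": 0},{"x": 1,"y": -0.2,"z": 0,"turn": 0},{"x": 1,"y": -0.2,"z": 0,"turn": 0},{"x": 1,"y": -0.2,"z": 0,"turn": 0},{"x": 1,"y": -0.2,"z": 0,"turn": 0},{"x": 1,"y": -0.2,"z": 0,"turn": 0},{"x": 1,"y": -0.2,"z": 0,"turn": 0},{"x": 1,"y": -0.2,"z": 0,"turn": 0},{"x": 0,"y": 0,"z": 0,"turn": 0},{"x": 0,"y": 0,"z": 0,"turn": 0}]'

```text
t: 44.35
ee_pos: [0.4559, 0.0762, 0.2957]
orientation: [2.22, 2.223, -0.0]
force: [0.1, 0.5, -0.2]
finger_gap: 0.0821
grip_force: 0.0
```

```bash
python3 stk.py 5 e; cat > bar.py <<'E'
from h import *
for cam in('top','scene'):
    c=capture(cam);I=c['color'].astype(int);q=np.array([.5,-.08])
    o=[o for o in outline_of(cam,'bar') if np.hypot(*(ray(c,cen(o['pixels']),.007)[0]-q))<.12]
    if not o: print(cam,'no bar');continue
    m=o[0]['pixels'];y,x=np.nonzero(m);w=ray(c,np.c_[x,y],.010)
    vx,vy,x0,y0=cv2.fitLine(w.astype(np.float32),cv2.DIST_HUBER,0,.01,.01).ravel();d=np.array([vx,vy]);d*=np.sign(vx)
    t=(w-[x0,y0])@d;print(cam,round(o[0]['p'],2),'pt',x0,y0,'dir',d,'yaw',np.arctan2(d[1],d[0]),'ends',t.min(),t.max(),'mid',np.array([x0,y0])+d*(t.min()+t.max())/2)
    r=(I[...,0]>110)&(I[...,1]<.4*I[...,0])&(I[...,2]<.45*I[...,0]);k=cv2.dilate(m.astype(np.uint8),np.ones((25,25)))>0
    yy,xx=np.nonzero(r&k);print('  red',len(xx),ray(c,[[xx.mean(),yy.mean()]],.010))
E
python3 bar.py
```

```text
top 0.56 [364.7, 205.7, 23.7, 27.7] seen c [375.  218.9] exp one-hull rect [357.6 207.3  30.1  25.9] top-cup c [375.4 219.2]
scene 0.88 [169.5, 223.0, 25.0, 23.0] seen c [183.4 234.2] exp one-hull rect [170.7 221.8  31.1  42.4] top-cup c [183.4 234.1]
scene 0.67 [180.1, 245.9, 17.1, 10.0] seen c [189.1 251.5] exp one-hull rect [170.7 221.8  31.1  42.4] top-cup c [183.4 234.1]
scene 0.44 [183.7, 255.5, 19.8, 9.1] seen c [194.  260.3] exp one-hull rect [170.7 221.8  31.1  42.4] top-cup c [183.4 234.1]
scene 0.4 [177.9, 239.0, 19.6, 12.8] seen c [189.1 246.4] exp one-hull rect [170.7 221.8  31.1  42.4] top-cup c [183.4 234.1]
44.55 [0.4561 0.0751 0.2957] 0.08153341239387596 0.0
top 0.59 pt 0.5188397 -0.07158729 dir [0.973641 0.228086] yaw 0.23011142 ends -0.09789464192277376 0.11768090179995143 mid [ 0.52847207 -0.0693308 ]
  red 28 [[ 0.50202077 -0.08065993]]
scene 0.72 pt 0.5399157 -0.06840911 dir [0.97409827 0.2261252 ] yaw 0.22809802 ends -0.07984181502279115 0.10265555852285035 mid [ 0.55102709 -0.06582973]
  red 23 [[ 0.50198407 -0.08314114]]
```

View pics/e_scene.png

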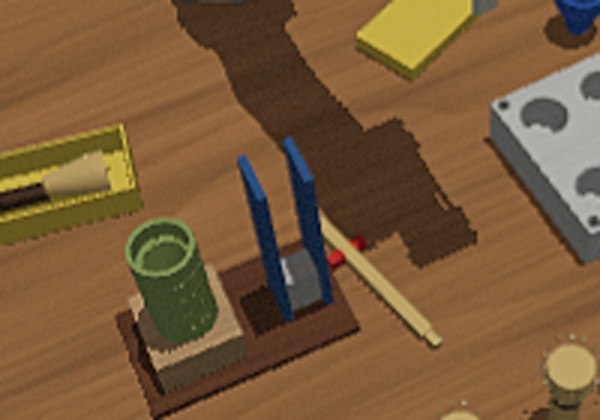

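View pics/e_top.png

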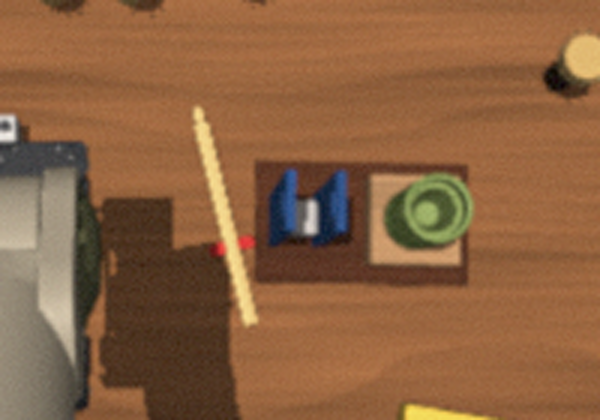

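All five cups are nested: stack rim at (160,248) in the scene crop and (430,208) in the top crop. The bar lies with its point at (198,108), cross-piece at (232,245) and tail at (250,323) in the top crop, which agrees with the fit. I'll grip it near the tail, clear of the board.

Emit:
play_rows --deltas '[{"x": 0,"y": 0,"z": 0,"turn": -0.0477},{"x": 0,"y": 0,"z": 0,"turn": -0.0477},{"x": 0,"y": 0,"z": 0,"turn": -0.0477},{"x": 0,"y": 0,"z": 0,"turn": -0.0477},{"x": 0,"y": 0,"z": 0,"turn": -0.0477},{"x": 0,"y": 0,"z": 0,"turn": -0.0477},{"x": 0,"y": 0,"z": 0,"turn": -0.0477},{"x": 0,"y": 0,"z": 0,"turn": -0.0477},{"x": 0,"y": 0,"z": 0,"turn": -0.0477},{"x": 0,"y": 0,"z": 0,"turn": -0.0477},{"x": 0,"y": 0,"z": 0,"turn": -0.0477},{"x": 0,"y": 0,"z": 0,"turn": -0.0477}]' --claw 0.43

```text
t: 45.95
ee_pos: [0.4561, 0.0758, 0.2956]
orientation: [0.366, -3.12, 0.0]
force: [0.3, -0.6, -0.3]
finger_gap: 0.0402
grip_force: 0.0
```

Emit:
play_rows --deltas '[{"x": 0.4,"y": -0.9,"z": 0,"turn": 0},{"x": 0.4,"y": -1,"z": 0,"turn": 0},{"x": 0.4,"y": -1,"z": 0,"turn": 0},{"x": 0.4,"y": -1,"z": 0,"turn": 0},{"x": 0.4,"y": -1,"z": 0,"turn": 0},{"x": 0.34,"y": -1,"z": 0,"turn": 0},{"x": 0,"y": -0.42,"z": 0.5,"turn": 0},{"x": 0,"y": 0,"z": 1,"turn": 0},{"x": 0,"y": 0,"z": 1,"turn": 0},{"x": 0,"y": 0,"z": 0.5,"turn": 0},{"x": 0,"y": 0,"z": 0,"turn": 0},{"x": 0,"y": 0,"z": 0,"turn": 0}]'

```text
t: 47.15
ee_pos: [0.4348, -0.0913, 0.2209]
orientation: [0.356, -3.121, 0.0]
force: [0.2, 0.1, -0.1]
finger_gap: 0.04
grip_force: 0.0
```

```bash
cat > go.py <<'E'
import sys
from h import *
from scipy.spatial.transform import Rotation as R
s=state();M=R.from_rotvec(s['orientation']).as_matrix()
t=np.array(list(map(float,sys.argv[1:4])));print(s['t'],s['ee_pos'].round(4),'tooly ang',np.arctan2(M[1,1],M[0,1]).round(4),'units',(M.T@(t-s['ee_pos'])/.025).round(2),'j7',s['joint_positions'][6].round(2),s['force'].round(1),s['finger_gap'],s['grip_force'])
E
python3 go.py .4346 -.0919 .017
```

```text
47.15 [ 0.4348 -0.0913  0.2209] tooly ang 1.7979 units [ 0.01 -0.02  8.15] j7 2.09 [ 0.2  0.1 -0.1] 0.03998506684738047 0.0
```

Emit:
play_rows --deltas '[{"x": 0,"y": 0,"z": 0.5,"turn": 0},{"x": 0,"y": 0,"z": 1,"turn": 0},{"x": 0,"y": 0,"z": 1,"turn": 0},{"x": 0,"y": 0,"z": 1,"turn": 0},{"x": 0,"y": 0,"z": 1,"turn": 0},{"x": 0,"y": 0,"z": 1,"turn": 0},{"x": 0,"y": 0,"z": 1,"turn": 0},{"x": 0,"y": 0,"z": 0.8,"turn": 0},{"x": 0,"y": 0,"z": 0.5,"turn": 0},{"x": 0,"y": 0,"z": 0.3,"turn": 0},{"x": 0,"y": 0,"z": 0.05,"turn": 0},{"x": 0,"y": 0,"z": 0,"turn": 0}]'

```text
t: 48.35
ee_pos: [0.4377, -0.0913, 0.0201]
orientation: [0.365, -3.117, -0.002]
force: [0.8, -0.1, -0.3]
finger_gap: 0.04
grip_force: 0.0
```

Emit:
play_rows --deltas '[{"x": 0,"y": 0,"z": 0,"turn": 0},{"x": 0,"y": 0,"z": 0,"turn": 0},{"x": 0,"y": 0,"z": 0,"turn": 0},{"x": 0,"y": 0,"z": 0,"turn": 0},{"x": 0,"y": 0,"z": 0,"turn": 0},{"x": 0,"y": 0,"z": 0,"turn": 0}]' --claw 0 --squeeze 40

```text
t: 48.95
ee_pos: [0.437, -0.0914, 0.0198]
orientation: [0.357, -3.117, -0.002]
force: [0.2, 0.6, 5.8]
finger_gap: 0.0134
grip_force: 40.0
```

```bash
python3 go.py .4346 -.0919 .017
```

```text
48.95 [ 0.437  -0.0914  0.0198] tooly ang 1.7986 units [0.1  0.   0.11] j7 2.63 [0.2 0.6 5.8] 0.01344697254087842 40.00215947628021
```

Emit:
play_rows --deltas '[{"x": 0,"y": 0,"z": -0.3,"turn": 0},{"x": 0,"y": 0,"z": -0.7,"turn": 0},{"x": 0,"y": 0,"z": -1,"turn": 0},{"x": 0,"y": 0,"z": -1,"turn": 0},{"x": 0,"y": 0,"z": -1,"turn": 0},{"x": 0,"y": 0,"z": -1,"turn": 0},{"x": 0,"y": 0,"z": -1,"turn": 0},{"x": 0,"y": 0,"z": -1,"turn": 0},{"x": 0,"y": 0,"z": -1,"turn": 0},{"x": 0,"y": 0,"z": -1,"turn": 0},{"x": 0,"y": 0,"z": -1,"turn": 0},{"x": 0,"y": 0,"z": -1,"turn": 0}]'

```text
t: 50.15
ee_pos: [0.4372, -0.0916, 0.2957]
orientation: [0.356, -3.116, -0.003]
force: [0.3, 0.6, -1.3]
finger_gap: 0.0136
grip_force: 40.0
```

Emit:
play_rows --deltas '[{"x": 0,"y": 1,"z": 0,"turn": 0},{"x": 0,"y": 1,"z": 0,"turn": 0},{"x": 0,"y": 1,"z": 0,"turn": 0},{"x": 0,"y": 1,"z": 0,"turn": 0},{"x": 0,"y": 1,"z": 0,"turn": 0},{"x": 0,"y": 1,"z": 0,"turn": 0},{"x": 0,"y": 1,"z": 0,"turn": 0},{"x": 0,"y": 1,"z": 0,"turn": 0},{"x": 0,"y": 0,"z": 0,"turn": 0},{"x": 0,"y": 0,"z": 0,"turn": 0}]'

```text
t: 51.15
ee_pos: [0.3925, 0.1031, 0.295]
orientation: [0.358, -3.116, -0.002]
force: [1.4, 1.2, -1.2]
finger_gap: 0.0131
grip_force: 40.0
```

```bash
python3 go.py .5316 .114 .21
```

```text
51.15 [0.3925 0.1031 0.295 ] tooly ang 1.7997 units [-5.54 -0.85  3.37] j7 1.6 [ 1.4  1.2 -1.2] 0.013128779775089196 39.997798204422
```

Emit:
play_rows --deltas '[{"x": 0,"y": 0,"z": 0,"turn": 0.0448},{"x": 0,"y": 0,"z": 0,"turn": 0.0448},{"x": 0,"y": 0,"z": 0,"turn": 0.0448},{"x": 0,"y": 0,"z": 0,"turn": 0.0448},{"x": 0,"y": 0,"z": 0,"turn": 0.0448},{"x": 0,"y": 0,"z": 0,"turn": 0.0448},{"x": 0,"y": 0,"z": 0,"turn": 0.0448},{"x": 0,"y": 0,"z": 0,"turn": 0.0448},{"x": 0,"y": 0,"z": 0,"turn": 0.0448},{"x": 0,"y": 0,"z": 0,"turn": 0.0448},{"x": 0,"y": 0,"z": 0,"turn": 0.0448},{"x": 0,"y": 0,"z": 0,"turn": 0.0448}]'

```text
t: 52.35
ee_pos: [0.3929, 0.102, 0.2951]
orientation: [-2.103, -2.328, 0.004]
force: [0.5, -0.7, -0.9]
finger_gap: 0.0133
grip_force: 40.0
```

Emit:
play_rows --deltas '[{"x": 0,"y": 0,"z": 0,"turn": 0.0448},{"x": 0,"y": 0,"z": 0,"turn": 0},{"x": 0,"y": 0,"z": 0,"turn": 0}]'

```text
t: 52.65
ee_pos: [0.393, 0.1025, 0.295]
orientation: [-2.25, -2.187, 0.005]
force: [0.9, 0.3, -1.2]
finger_gap: 0.0135
grip_force: 40.0
```

```bash
python3 go.py .5316 .124 .21
```

```text
52.65 [0.393  0.1025 0.295 ] tooly ang -0.0284 units [1.01 5.54 3.37] j7 0.03 [ 0.9  0.3 -1.2] 0.013523247269306463 39.99820411205292
```

Emit:
play_rows --deltas '[{"x": 0.17,"y": 0.7,"z": 0,"turn": 0},{"x": 0.17,"y": 1,"z": 0,"turn": 0},{"x": 0.17,"y": 1,"z": 0,"turn": 0},{"x": 0.17,"y": 1,"z": 0,"turn": 0},{"x": 0.17,"y": 1,"z": 0,"turn": 0},{"x": 0.16,"y": 0.84,"z": 0.37,"turn": 0},{"x": 0,"y": 0,"z": 1,"turn": 0},{"x": 0,"y": 0,"z": 1,"turn": 0},{"x": 0,"y": 0,"z": 0.7,"turn": 0},{"x": 0,"y": 0,"z": 0.3,"turn": 0},{"x": 0,"y": 0,"z": 0,"turn": 0},{"x": 0,"y": 0,"z": 0,"turn": 0}]'

```text
t: 53.85
ee_pos: [0.5323, 0.1239, 0.2108]
orientation: [-2.253, -2.185, 0.003]
force: [-0.5, 0.6, -0.1]
finger_gap: 0.0135
grip_force: 40.0
```

```bash
python3 go.py .5316 .124 .21; python3 - <<'E'
from h import *
C={n:capture(n) for n in('scene','top')}
cr={'scene':(180,150,180,110),'top':(220,170,150,90)}
ims=[]
for n,(x,y,w,h) in cr.items():
    c=C[n];im=cv2.resize(c['color'][y:y+h,x:x+w,::-1],(640,int(640*h/w)),interpolation=cv2.INTER_CUBIC);f=640/w
    # expected axis at eye line
    L=np.array([[.521+.0294*v,-.2486+v,.197] for v in(.02,.35)])
    a,b=((proj(c,L)-[x,y]+.5)*f).astype(int);cv2.line(im,tuple(map(int,a)),tuple(map(int,b)),(255,255,0),1)
    cv2.imwrite(f'pics/ins_{n}.png',im)
    o=outline_of(n,'bar')
    for q in o[:2]: print(n,round(q['p'],2),q['rect'])
E
```

```text
53.85 [0.5323 0.1239 0.2108] tooly ang -0.0307 units [ 0.   -0.03  0.03] j7 0.31 [-0.5  0.6 -0.1] 0.01354064757670246 39.997867941856384
scene 0.9 [243.6, 174.6, 67.1, 27.7]
scene 0.61 [170.1, 220.6, 23.4, 28.2]
top 0.57 [238.9, 207.2, 73.8, 15.6]
```

View pics/ins_scene.png

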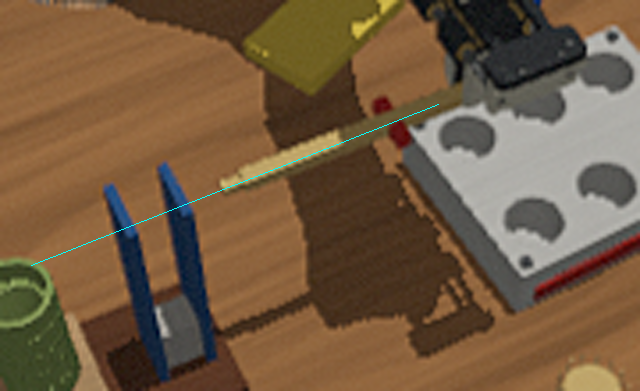

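View pics/ins_top.png

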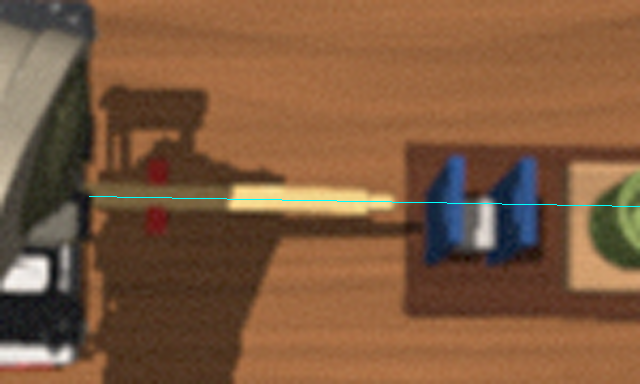

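```bash
cat > ax.py <<'E'
from h import *
from scipy.optimize import least_squares
s=state();y0=s['ee_pos'][1]-.0955+.014  # world y approx of bar mid for parametrisation
obs=[]
for n in('scene','top'):
    c=capture(n);o=[q for q in outline_of(n,'bar') if q['p']>.4 and q['rect'][2]>40]
    if not o: print('none',n);continue
    m=o[0]['pixels'];print(n,o[0]['p'],o[0]['rect'])
    e=proj(c,[[.53,s['ee_pos'][1]-.0955-.105,.197],[.53,s['ee_pos'][1]-.0955+.01,.197]])
    lo,hi=sorted(e[:,0]);us=[u for u in range(int(lo)+3,int(hi)-2) if m[:,u].sum()>2]
    obs.append((c,np.array([[u,np.nonzero(m[:,u])[0].mean()] for u in us])))
def P(q,y): t=(y-ya)/(yb-ya);return np.c_[q[0]+(q[1]-q[0])*t,y,q[2]+(q[3]-q[2])*t]
ya=s['ee_pos'][1]-.0955-.11;yb=ya+.11
def res(q):
    r=[]
    for c,U in obs:
        p=proj(c,P(q,np.linspace(ya-.02,yb+.03,60)));i=np.argsort(p[:,0]);r.append(np.interp(U[:,0],p[i,0],p[i,1])-U[:,1])
    return np.concatenate(r)
f=least_squares(res,[.53,.53,.197,.197],loss='soft_l1')
ex=lambda y:.521+.0294*(y+.2486)
print('at tip y=%.3f: x-err %.4f z-err %.4f | at mid: x-err %.4f z-err %.4f'%(ya,f.x[0]-ex(ya),f.x[2]-.197,f.x[1]-ex(yb),f.x[3]-.197),'rms',np.sqrt((f.fun**2).mean()))
E
python3 ax.py; python3 ax.py
```

```text
scene 0.84 [242.6, 173.4, 66.1, 30.7]
top 0.74 [238.9, 209.0, 70.4, 13.5]
at tip y=-0.081: x-err -0.0007 z-err -0.0014 | at mid: x-err -0.0011 z-err -0.0011 rms 0.3143828821332074
scene 0.91 [242.9, 177.1, 68.4, 25.9]
top 0.74 [240.0, 209.5, 71.2, 13.8]
at tip y=-0.081: x-err -0.0023 z-err -0.0034 | at mid: x-err -0.0002 z-err -0.0023 rms 0.2630347612835365
```

Both views show the bar lined up with the eyelet axis, the tip at about (222,185) in the scene crop and (392,202) in the top crop. A small correction, then a slow insertion.

Emit:
play_rows --deltas '[{"x": 0,"y": 0.04,"z": -0.06,"turn": 0},{"x": -0.4,"y": 0,"z": 0,"turn": 0},{"x": -0.4,"y": 0,"z": 0,"turn": 0},{"x": -0.4,"y": 0,"z": 0,"turn": 0},{"x": -0.3,"y": 0,"z": 0,"turn": 0},{"x": -0.3,"y": 0,"z": 0,"turn": 0},{"x": 0,"y": 0,"z": 0,"turn": 0},{"x": 0,"y": 0,"z": 0,"turn": 0}]'

```text
t: 55.25
ee_pos: [0.5315, 0.0792, 0.2115]
orientation: [-2.253, -2.183, 0.004]
force: [-0.4, 0.8, -1.5]
finger_gap: 0.0136
grip_force: 40.0
```

```bash
python3 go.py .5273 -.041 .2113; python3 ax.py
```

```text
55.25 [0.5315 0.0792 0.2115] tooly ang -0.0317 units [-4.81 -0.01  0.  ] j7 0.38 [-0.4  0.8 -1.5] 0.013612316006185801 39.997944831848145
scene 0.83 [235.8, 180.9, 58.3, 26.4]
top 0.75 [260.2, 207.4, 63.1, 14.0]
at tip y=-0.126: x-err -0.0009 z-err 0.0027 | at mid: x-err 0.0003 z-err 0.0004 rms 0.28651938079965
```

Emit:
play_rows --deltas '[{"x": -0.3,"y": 0,"z": 0,"turn": 0},{"x": -0.3,"y": 0,"z": 0,"turn": 0},{"x": -0.3,"y": 0,"z": 0,"turn": 0},{"x": -0.3,"y": 0,"z": 0,"turn": 0},{"x": -0.3,"y": 0,"z": 0,"turn": 0},{"x": -0.3,"y": 0,"z": 0,"turn": 0},{"x": 0,"y": 0,"z": 0,"turn": 0},{"x": 0,"y": 0,"z": 0,"turn": 0}]'

```text
t: 56.25
ee_pos: [0.53, 0.0341, 0.2115]
orientation: [-2.253, -2.183, 0.004]
force: [-0.1, 0.4, -1.0]
finger_gap: 0.013
grip_force: 40.0
```

```bash
python3 go.py .5273 -.041 .2113;python3 ax.py; python3 - <<'E'
from h import *
c=capture('scene');cv2.imwrite('pics/mid.png',cv2.resize(c['color'][150:270,160:330,::-1],None,fx=4,fy=4,interpolation=cv2.INTER_CUBIC))
E
```

```text
56.25 [0.53   0.0341 0.2115] tooly ang -0.0317 units [-3.01 -0.01  0.  ] j7 0.46 [-0.1  0.4 -1. ] 0.012999845646865552 39.99791443347931
scene 0.71 [211.5, 185.9, 66.9, 31.2]
top 0.85 [279.4, 208.2, 63.4, 16.7]
at tip y=-0.171: x-err -0.0008 z-err -0.0009 | at mid: x-err 0.0002 z-err 0.0018 rms 0.4650348939503243
```

View pics/mid.png

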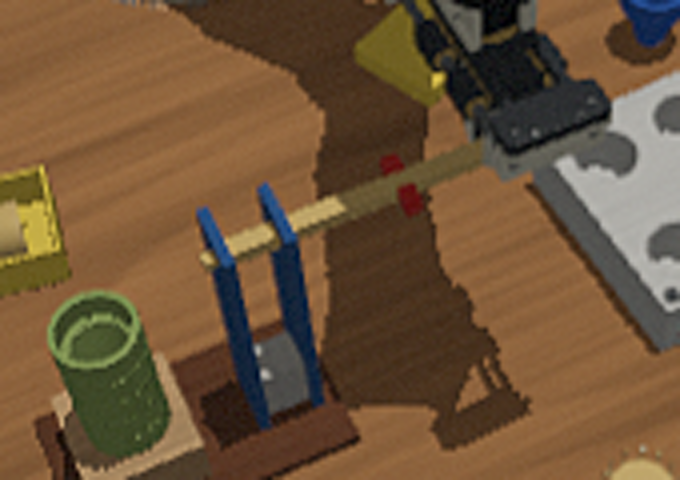

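The bar passes both eyelets in the crop, its tip emerging at (205,260) on the stack side. Pushing on.

Emit:
play_rows --deltas '[{"x": -0.5,"y": 0,"z": 0,"turn": 0},{"x": -0.5,"y": 0,"z": 0,"turn": 0},{"x": -0.5,"y": 0,"z": 0,"turn": 0},{"x": -0.5,"y": 0,"z": 0,"turn": 0},{"x": -0.4,"y": 0,"z": 0,"turn": 0},{"x": -0.3,"y": 0,"z": 0,"turn": 0},{"x": 0,"y": 0,"z": 0,"turn": 0},{"x": 0,"y": 0,"z": 0,"turn": 0}]'

```text
t: 57.3
ee_pos: [0.5279, -0.0331, 0.2114]
orientation: [-2.253, -2.183, 0.004]
force: [0.7, 0.8, -0.1]
finger_gap: 0.0132
grip_force: 40.0
```

Emit:
play_rows --deltas '[{"x": -0.1,"y": 0,"z": 0,"turn": 0},{"x": -0.08,"y": 0,"z": 0,"turn": 0},{"x": 0,"y": 0,"z": 0,"turn": 0}]'

```text
t: 57.6
ee_pos: [0.5278, -0.0377, 0.2114]
orientation: [-2.253, -2.184, 0.004]
force: [-0.9, 0.5, -0.9]
finger_gap: 0.0134
grip_force: 40.0
```

```bash
python3 go.py .5273 -.041 .2113;python3 ax.py
```

```text
57.6 [ 0.5278 -0.0377  0.2114] tooly ang -0.0311 units [-0.13 -0.02  0.01] j7 0.58 [-0.9  0.5 -0.9] 0.013373201561923833 39.997825026512146
scene 0.71 [187.5, 194.8, 68.2, 34.4]
top 0.78 [316.1, 217.4, 56.0, 5.2]
at tip y=-0.243: x-err -0.0010 z-err -0.0021 | at mid: x-err -0.0001 z-err 0.0002 rms 0.3444108645365841
```

No contact yet, so I'll push in small steps until the force rises.

Emit:
play_rows --deltas '[{"x": -0.08,"y": 0,"z": 0,"turn": 0},{"x": -0.06,"y": 0,"z": 0,"turn": 0},{"x": 0,"y": 0,"z": 0,"turn": 0}]'

```text
t: 58.1
ee_pos: [0.5276, -0.0415, 0.2115]
orientation: [-2.254, -2.183, 0.004]
force: [0.3, -0.2, 0.1]
finger_gap: 0.0137
grip_force: 40.0
```

Emit:
play_rows --deltas '[{"x": -0.06,"y": 0,"z": 0,"turn": 0},{"x": 0,"y": 0,"z": 0,"turn": 0}]'

```text
t: 58.3
ee_pos: [0.5275, -0.0422, 0.2113]
orientation: [-2.252, -2.183, 0.004]
force: [-0.8, 3.9, -0.5]
finger_gap: 0.0136
grip_force: 40.0
```

Emit:
play_rows --deltas '[{"x": -0.06,"y": 0,"z": 0,"turn": 0},{"x": 0,"y": 0,"z": 0,"turn": 0}]'

```text
t: 58.5
ee_pos: [0.5275, -0.0423, 0.2112]
orientation: [-2.25, -2.183, 0.002]
force: [0.6, 8.3, 0.5]
finger_gap: 0.0136
grip_force: 40.0
```

```bash
python3 go.py .5273 -.041 .2113;python3 - <<'E'
from h import *
c=capture('top');I=c['color'].astype(int)
r=(I[...,0]>70)&(I[...,1]<.4*I[...,0])&(I[...,2]<.45*I[...,0]);r[:, :270]=0;r[:,350:]=0;r[:190]=0;r[250:]=0
y,x=np.nonzero(r);print('red centre',len(x),ray(c,[[x.mean(),y.mean()]],.2),'expect y',-.2486+.112+.031)
cv2.imwrite('pics/home.png',cv2.resize(c['color'][190:250,260:400,::-1],None,fx=5,fy=5,interpolation=cv2.INTER_CUBIC))
E
```

```text
58.5 [ 0.5275 -0.0423  0.2112] tooly ang -0.0299 units [ 0.05 -0.01 -0.  ] j7 0.59 [0.6 8.3 0.5] 0.013591948718437998 39.999194741249084
red centre 17 [[ 0.50913578 -0.10612476]] expect y -0.1056
```

View pics/home.png

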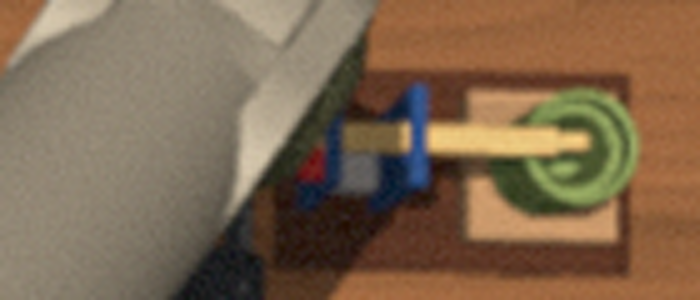

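The cross-piece is home: contact force is 8 N and the red centre is at y ≈ -0.106 against -0.1056 expected. The tip at (590,140) lies over the stack. Lowering slightly and releasing.

Emit:
play_rows --deltas '[{"x": 0.05,"y": 0,"z": 0.06,"turn": 0},{"x": 0,"y": 0,"z": 0.04,"turn": 0},{"x": 0,"y": 0,"z": 0,"turn": 0}]'

```text
t: 58.85
ee_pos: [0.5276, -0.0422, 0.2088]
orientation: [-2.252, -2.184, 0.003]
force: [-1.0, 5.2, 1.8]
finger_gap: 0.0136
grip_force: 40.0
```

Emit:
play_rows --deltas '[{"x": 0,"y": 0,"z": 0,"turn": 0},{"x": 0,"y": 0,"z": 0,"turn": 0},{"x": 0,"y": 0,"z": 0,"turn": 0},{"x": 0,"y": 0,"z": 0,"turn": 0},{"x": 0,"y": 0,"z": -0.3,"turn": 0},{"x": 0,"y": 0,"z": -0.5,"turn": 0},{"x": 0,"y": 0,"z": -1,"turn": 0},{"x": 0,"y": 0,"z": -1,"turn": 0},{"x": 0,"y": 0,"z": -1,"turn": 0},{"x": 0,"y": 0,"z": -1,"turn": 0},{"x": 1,"y": 0,"z": 0,"turn": 0},{"x": 1,"y": 0,"z": 0,"turn": 0}]' --claw 0.4

```text
t: 60.05
ee_pos: [0.53, 0.0066, 0.331]
orientation: [-2.256, -2.182, 0.0]
force: [-0.0, 0.1, -0.7]
finger_gap: 0.0375
grip_force: 0.0
```

Emit:
play_rows --deltas '[{"x": 1,"y": 0,"z": 0,"turn": 0},{"x": 1,"y": 0,"z": 0,"turn": 0},{"x": 1,"y": 0,"z": 0,"turn": 0},{"x": 1,"y": 0,"z": 0,"turn": 0},{"x": 1,"y": 0,"z": 0,"turn": 0},{"x": 1,"y": 0,"z": 0,"turn": 0},{"x": 1,"y": 0,"z": 0,"turn": 0},{"x": 1,"y": 0,"z": 0,"turn": 0},{"x": 0.5,"y": 0,"z": 0,"turn": 0},{"x": 0,"y": 0,"z": 0,"turn": 0},{"x": 0,"y": 0,"z": 0,"turn": 0},{"x": 0,"y": 0,"z": 0,"turn": 0}]'

```text
t: 61.25
ee_pos: [0.5364, 0.2176, 0.3295]
orientation: [-2.255, -2.182, 0.004]
force: [0.1, -0.0, 1.2]
finger_gap: 0.0372
grip_force: 0.0
```

```bash
python3 stk.py 5; python3 - <<'E'
from h import *
a=capture('top')
I=a['color'].astype(int);r=(I[...,0]>90)&(I[...,1]<.4*I[...,0])&(I[...,2]<.45*I[...,0]);r[:, :270]=0;r[:,350:]=0;r[:190]=0;r[250:]=0
y,x=np.nonzero(r);print('red',len(x),ray(a,[[x.mean(),y.mean()]],.195),'expect',.521+.0294*.143,-.1056)
c=capture('scene');ims=[cv2.resize(k['color'][y:y+120,x:x+170,::-1],(595,300 if 0 else 290)) for k,x,y in((c,160,160),(a,250,170))]
cv2.imwrite('pics/end.png',np.vstack(ims))
E
```

```text
top 0.59 [365.9, 207.4, 22.7, 22.6] seen c [376.1 219.7] exp one-hull rect [357.6 207.3  30.1  25.9] top-cup c [375.4 219.2]
scene 0.86 [168.5, 223.3, 27.3, 21.6] seen c [183.1 235.1] exp one-hull rect [170.7 221.8  31.1  42.4] top-cup c [183.4 234.1]
scene 0.54 [182.9, 251.1, 18.6, 12.7] seen c [193.  260.1] exp one-hull rect [170.7 221.8  31.1  42.4] top-cup c [183.4 234.1]
scene 0.5 [182.3, 249.3, 17.7, 13.2] seen c [191.5 256. ] exp one-hull rect [170.7 221.8  31.1  42.4] top-cup c [183.4 234.1]
scene 0.43 [177.5, 238.6, 19.9, 12.4] seen c [188.4 246.6] exp one-hull rect [170.7 221.8  31.1  42.4] top-cup c [183.4 234.1]
scene 0.4 [177.4, 247.6, 19.7, 6.3] seen c [187.9 252.1] exp one-hull rect [170.7 221.8  31.1  42.4] top-cup c [183.4 234.1]
61.45 [0.5365 0.2184 0.3293] 0.0370627949772283 0.0
red 61 [[ 0.52599918 -0.10522087]] expect 0.5252042 -0.1056
```

View pics/end.png

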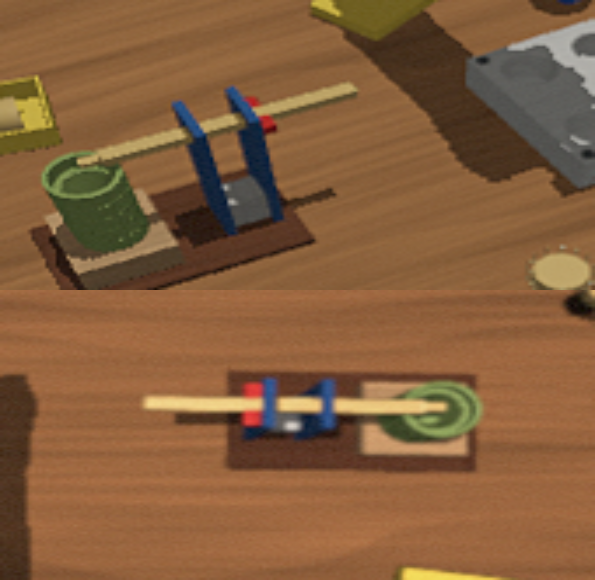

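The final picture shows the red cross-piece against the outer plate (252,400 in the lower panel), the tip over the stack (440,408), and the stack upright. Handing in.

```bash
python3 -c "
from bench import finish_job
print(finish_job())"
```

```text
the job is handed in; nothing more can be done
None
```

The job is handed in: all five green cups are nested on the carrier's seat and the bar is through both eyelets with its cross-piece home, by the final pictures; the hand-in returned no verdict.

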